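Turn the soaked bottle brush bristles-up to drain and shut the soak jar

TASK

The bottle brush has been left bristles-down in the steel soak jar: take it out, turn it end for end (lay it on the rubber mat to change grip if you need to) and lower it handle-down, held and not dropped, into the open white porcelain pot, so that it stands there on the pot's floor with its bristles up to dry. Swing the emptied soak jar's lid fully shut as well. Leave the pot standing about where it is, and do not knock over or shift the other things on the bench.

Things in the scene. Friction and masses are not known exactly. Their poses are not given: they have to be found in the camera images.
- brush: Bottle brush with a turned wooden handle, 200 mm long, about 70 g, round about its own z axis, which runs from the handle's end to the bristle tip. Origin on the axis, 38 mm from the bristle tip, 162 mm from the handle's end. At the start it stands bristles-down in the jar, leaning about 30 degrees on its rim, to the side away from the lid's hinge (within 40 degrees), some 100 mm of handle above the rim.
- brush_end (a point): Centre of the end face of the brush's handle, on its axis. The handle is 122 mm long and 22 mm in diameter; a thin neck (12 mm) follows up to 138 mm from this end.
- brush_tip (a point): Centre of the bristle end of the brush, on its axis. The bristle head is 62 mm long and 42 mm in diameter, firm, slightly faceted, and lies still without rolling when the brush is laid down.
- jar: Stainless steel soak jar, fixed to the bench by a grey ring base (120 mm diameter, 14 mm high): a plain cylinder, 86 mm outside diameter, 80 mm inside, 95 mm high, floor 8 mm thick. Origin: centre of its underside, z up; its own +x points to the lid's hinge. It is turned by up to 0.4 rad from world x.
- jar_mouth (a point): Centre of the jar's mouth, 95 mm above the bench; axes as the jar's.
- lid (a joint): Hinge of the jar's lid, rad: 0 shut (flat on the jar), growing as it opens, stop at 1.95. It starts standing open, 1.6 to 1.9, a little past upright. The hinge is stiff: the lid stays at any angle and must be pushed (about 1 N near its edge) all the way down. The hinge axis is parallel to the jar's own y.
- lid_hinge (a point): Middle of the lid's hinge pin, on the jar's +x side, 50 mm from the jar's axis and 97 mm above the bench.
- lid_tab (a point): End of the thumb tab on the lid's free edge, 109 mm from the hinge axis, on the lid's outer face. The lid is a steel disc, 92 mm diameter, 4 mm thick (7 mm in the middle), its inner face in the plane of the hinge axis; when open, its outer face looks away along the jar's +x.
- pot: Open white porcelain pot without a lid, a loose plain cylinder, 68 mm outside diameter, 60 mm inside, 78 mm high, about 0.5 kg. Origin: centre of its underside, z up.
- pot_mouth (a point): Centre of the pot's mouth, 78 mm above its underside; axes as the pot's.
- pot_floor (a point): Centre of the pot's inner floor, 8 mm above its underside (the pot is 70 mm deep inside).
- mat: Black rubber drip mat lying fixed on the bench between jar and pot, 240 mm (its x) by 150 mm (its y), 3 mm thick; clear space on which the brush can be laid down. Origin: centre of its underside.
- rack: Black plastic tube rack, 100 x 210 x 45 mm high, empty, beyond the mat. A bystander, loose: leave it alone. Origin: centre of its underside.
- tip_box: White pipette-tip box with yellow tips, 85 x 120 x 61 mm high. A bystander, loose: leave it alone. Origin: centre of its underside.
- counter: Ivory cell counter with grey keys, 120 x 100 x 45 mm high. A bystander, loose: leave it alone. Origin: centre of its underside.
- slide_box: Small dark box of slides with a white lid, 87 x 62 x 33 mm high, beyond the pot or jar. A bystander, loose: leave it alone. Origin: centre of its underside.
- marker: Marker pen lying on the bench, 140 mm long, 20 mm thick, on the far left beside the jar or pot. A bystander, loose: leave it alone. Origin: centre of its underside.
- bottle_a: White reagent bottle with a red cap, 72 mm diameter, 170 mm high. A bystander, loose: leave it alone. Origin: centre of its underside.
- bottle_b: White reagent bottle with a green cap, 72 mm diameter, 170 mm high. A bystander, loose: leave it alone. Origin: centre of its underside.
There are look-alikes about, which are no part of the job. There is more than one size of the brush; the one meant has the size given above.

How it is judged:
By the outcome, as a careful person would: the job done as asked, in the order asked, and still so for the second after the job is handed in, with the robot touching nothing.
It also fails if it takes over 72 s, if anything falls off the work surface, if the arm or the gripper's body presses on something with over 40 N, if the wrist force passes 120 N, or if a joint passes its speed limit or range.

ROBOT

A 7-joint arm with a two-finger parallel gripper is mounted at the origin on the work surface. World frame = base frame: x ahead of the robot, y to its left, z up, the work surface at z = 0. Lengths are in m, angles in rad, forces in N, time in s.
With the tool pointing down it reaches from about 0.425 to 0.925 m from the base axis. Payload 6.8 kg.
Tool frame: the origin (TCP) lies between the finger pads; the fingertips stand 11 mm ahead of it and the grasp point (between the pads) lies 8 mm behind it; z points along the fingers, y is the line along which they close (so a half turn about z gives the same grasp; the last joint's range is limited). The gripper opens to 85 mm and grips with 20 to 120 N. Pads are 22 mm wide; open, the fingers measure 114 mm over their backs; the gripper's body (76 mm by 85 mm) begins 54 mm behind the grasp point. The pads swing forward as they close: fully open they stand 13 mm farther back than shut.
Start: joints at [1.043, 0.477, 0.022, 1.555, -0.011, 1.109, -0.083], TCP at [0.275, -0.616, 0.242] pointing down, gripper open.
Joint ranges: [-2.96, 2.96], [-0.34, 2.1], [-1.41, 1.46], [0.24, 2.44], [-1.37, 4.51], [0.17, 1.92], [-2.96, 2.96]. Speed limits (rad/s): [2.39, 2.39, 3.14, 3.14, 3.14, 3.14, 3.14].

INTERFACE

Orientations are given as a rotation vector (axis times angle).
In Python, from bench import r gives the robot as it stands.
- The arm moves only by the tool send_rows, never from a script. Its argument "deltas" is a list of rows, each an object of numbers: "dx", "dy", "dz": the shift along the world's x, y, z in mm; "rx", "ry", "rz": the turn, a rotation vector about the world's x, y, z in degrees. A call has 1 to 5 rows; each row is the pose to reach, as a shift and turn from the pose commanded when the call began; what a row does not reach only later rows make up. A row lasts 1/12 s, in which the tool goes at most 41.7 mm and 7.16 degrees, less where a joint would pass 70% of its speed; a pose out of reach is approached as far as the arm can. A call with a gripper value outside its range is refused whole. "jaw" is the finger opening in mm, from 0 to 85.4, set as the call begins (left out, the last holds). The fingers move at their own pace and stop on an object; "newtons" is the grip in N (left out, the last holds). Time passes only in rows, so rows that repeat a pose let the fingers close. It gives the time, the measured TCP pose, the force, the opening and the grip force at its end, in the units of the state.
- r.get_obs(): the state, without advancing time (a new reading comes with each control period).
- r.grab_frame(name): name is "scene" or "top" or "wrist"; returns a dict with "frame" (420x560x3 uint8, blue, green, red), "z_map" (420x560 float32, m along the optical axis (not along the pixel's ray), 0 where there is no reading), "vertical_fov" (degrees; the focal length in pixels is half the picture's height over the tangent of half this angle, whatever the lens; pixels are square), "cx", "cy" (the principal point, pixels), "distortion" ([k1, k2, p1, p2, k3] as OpenCV has them; the pictures are not rectified), "xyz" and "orientation" of the camera in the world. Camera axes: x right, y down, z forward; pixel columns grow to the right and rows downward; lengths in m; the calibration is good to about 2 mm. A picture is of the moment at which its call begins.
- r.hand_in(): hands the job in; it is judged then, once.
The state is a dict: "clock": time; "joints": joint angles; "qvel": joint speeds; "tau": joint torques, N m; "tcp_pos": TCP position; "orientation": TCP orientation; "contact_force": force on the tool from outside, world axes, zero at the start; "moment": the same for the moment, N m; "grip_width": finger opening in m; "gripper_force": force on a finger pad.
Only numpy, scipy, OpenCV 4.12 (cv2) and the standard library are available. Lean on these libraries where they do the work, as an engineer would, in place of code of your own. Each camera call takes 0.05 s, during which the arm holds its last target. There are 200 camera calls.

## Working session

There is one attempt and no reset: what is moved stays moved. The work goes in short steps, Python scripts to look and compute and a tool call to move; the robot and the scene stay as the last step left them, time stands still between calls to the robot, and variables do not carry over. Pictures are saved under pics/ and viewed, at most 13 in all, crops included, and the job is handed in when it is done.

Besides the shell and the picture viewer there is one more tool, called in YAML: its name, and indented under it one key for each argument. send_rows: Moves the arm, as the interface text tells. Its arguments: {"type":"object","properties":{"deltas":{"type":"array","items":{"type":"object","properties":{"dx":{"type":"number"},"dy":{"type":"number"},"dz":{"type":"number"},"rx":{"type":"number"},"ry":{"type":"number"},"rz":{"type":"number"}}}},"jaw":{"type":"number"},"newtons":{"type":"number"}},"required":["deltas"]}

```bash
mkdir -p pics; ls; cat > h.py <<'E'
import numpy as np,cv2
from scipy.spatial.transform import Rotation as R
from bench import r
def cam(n):
    g=r.grab_frame(n); h=g["frame"].shape[0]
    f=h/2/np.tan(np.radians(g["vertical_fov"])/2)
    g["K"]=np.array([[f,0,g["cx"]],[0,f,g["cy"]],[0,0,1]]); g["D"]=np.array(g["distortion"],float)
    o=np.array(g["orientation"],float)
    g["R"]=R.from_rotvec(o).as_matrix() if o.size==3 else o.reshape(3,3)
    g["t"]=np.array(g["xyz"]); return g
def ray(g,uv):
    p=cv2.undistortPoints(np.array(uv,float).reshape(-1,1,2),g["K"],g["D"]).reshape(-1,2)
    return np.c_[p,np.ones(len(p))]@g["R"].T
def plane(g,uv,z):
    d=ray(g,uv); return g["t"]+d*((z-g["t"][2])/d[:,2])[:,None]
def cloud(g):
    h,w=g["z_map"].shape; v,u=np.mgrid[:h,:w]
    d=ray(g,np.c_[u.ravel(),v.ravel()])
    return (g["t"]+d*g["z_map"].reshape(-1,1)).reshape(h,w,3)
def proj(g,P):
    return cv2.projectPoints(np.array(P,float).reshape(-1,3),cv2.Rodrigues(g["R"].T)[0],-g["R"].T@g["t"],g["K"],g["D"])[0].reshape(-1,2)
E
python3 - <<'E'
from h import *
import pickle
for n in("scene","top"):
    g=cam(n);cv2.imwrite(f"pics/{n}0.png",g["frame"]);pickle.dump(g,open(n+"0.pkl","wb"))
    print(n,g["t"],g["R"][:,2],g["D"],g["vertical_fov"])
o=r.get_obs();print(o)
E
```

```text
pics
scene [ 1.57679081 -0.01897495  1.01960194] [-0.76836279  0.00650315 -0.63998151] [-0.12562188  0.          0.          0.          0.        ] 50.400417277874496
top [ 0.22507349 -0.01384239  1.38956847] [ 0.21768565  0.00591927 -0.97600098] [-0.00250182  0.          0.          0.          0.        ] 48.57599858883937
{'clock': 0.1, 'joints': array([ 1.04290936,  0.47778197,  0.02230892,  1.55635574, -0.0115201 ,
        1.10931691, -0.08309329]), 'qvel': array([ 1.45950097e-03, -8.24321211e-04, -7.81351286e-05, -2.70542520e-03,
       -2.46752851e-03, -1.65815984e-04, -1.02057167e-03]), 'tau': array([ 5.70065022e-03, -5.97758210e+01,  1.61427598e+00, -2.81954670e+01,
        1.28907157e-02,  4.98792389e-03,  1.12888907e-05]), 'tcp_pos': array([ 0.2749059 , -0.61590464,  0.24137767]), 'orientation': array([-3.07099125e+00, -6.54293197e-01,  7.12872407e-04]), 'contact_force': array([-0.28903706,  1.09843234,  0.15342044]), 'moment': array([ 0.03124322, -0.02438272, -0.01854354]), 'gripper_force': 0.0, 'grip_width': 0.08495131439518046}
```

View pics/scene0.png

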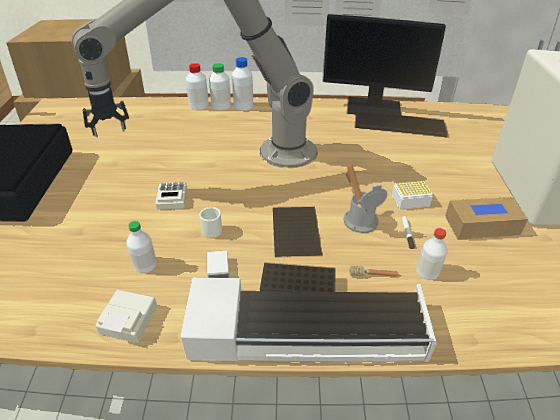

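View pics/top0.png

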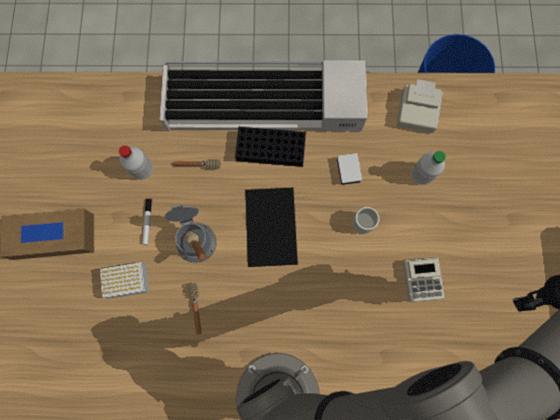

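Top view: the jar is at (195,242) with its lid at (182,213) and a handle leaning out at (198,250). The pot is at (367,219), and the mat is at (271,227). There are three brush candidates in the top view: one in the jar (198,248), one lying at (196,163) and one lying at (196,308). The one standing in the jar fits the description, so I'll check it with an enlarged crop and depth.

```bash
python3 - <<'E'
from h import *
import pickle
T=pickle.load(open("top0.pkl","rb"));S=pickle.load(open("scene0.pkl","rb"))
a=cv2.resize(T["frame"][185:345,140:260],None,fx=3.3,fy=3.3,interpolation=2)
b=cv2.resize(S["frame"][150:280,320:420],None,fx=4,fy=4,interpolation=2)
h=528;b=b[:h] if b.shape[0]>h else cv2.copyMakeBorder(b,0,h-b.shape[0],0,0,0)
a=cv2.copyMakeBorder(a,0,h-a.shape[0],0,0,0)
cv2.imwrite("pics/crop.png",np.hstack([a,b])[:600,:800])
for n,g in(("T",T),("S",S)):
    C=cloud(g); hsv=cv2.cvtColor(g["frame"],cv2.COLOR_BGR2HSV)
    if n=="T":
        for uv in [(195,242),(198,250),(202,257),(182,213),(196,308),(367,219),(271,227),(346,168),(356,219)]: print(n,uv,C[uv[1],uv[0]].round(3))
    else:
        for uv in [(351,170),(355,185),(358,197),(375,198),(362,220),(210,225)]: print(n,uv,C[uv[1],uv[0]].round(3))
E
```

```text
T (195, 242) [0.418 0.233 0.107]
T (198, 250) [0.388 0.212 0.169]
T (202, 257) [0.366 0.196 0.196]
T (182, 213) [0.49  0.262 0.158]
T (196, 308) [0.239 0.237 0.026]
T (367, 219) [ 0.507 -0.266  0.006]
T (271, 227) [0.481 0.024 0.006]
T (346, 168) [ 0.661 -0.203  0.029]
T (356, 219) [ 0.493 -0.222  0.073]
S (351, 170) [0.386 0.203 0.181]
S (355, 185) [0.405 0.219 0.135]
S (358, 197) [0.423 0.232 0.098]
S (375, 198) [0.493 0.27  0.151]
S (362, 220) [0.477 0.245 0.044]
S (210, 225) [ 0.524 -0.25   0.055]
```

View pics/crop.png

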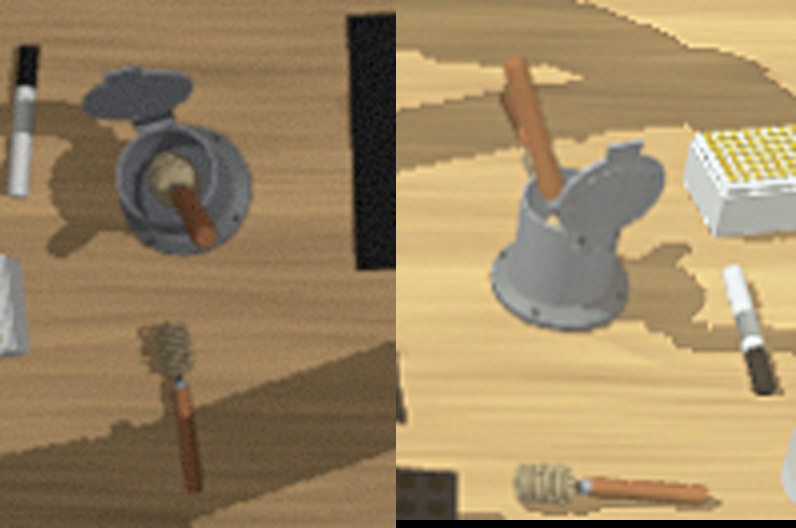

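The crop confirms it. The brush standing in the jar, with its handle running from crop (180,190) to (205,235), is the target. The ones at top-view (196,308) and (196,163) are shorter and lie on the bench. Next I'll measure precisely.

```bash
cat > meas.py <<'E'
from h import *
import pickle
T=pickle.load(open("top0.pkl","rb"));S=pickle.load(open("scene0.pkl","rb"))
def circ(P):
    A=np.c_[2*P,np.ones(len(P))];x=np.linalg.lstsq(A,(P**2).sum(1),rcond=None)[0]
    return x[:2],np.sqrt(x[2]+x[:2]@x[:2])
H=[]
for n,g in(("T",T),("S",S)):
    C=cloud(g); hsv=cv2.cvtColor(g["frame"],cv2.COLOR_BGR2HSV).astype(int)
    x,y,z=C[...,0],C[...,1],C[...,2]
    m=((hsv[...,0]<13)|(hsv[...,0]>172))&(hsv[...,1]>110)&(z>.1)&(abs(x-.4)<.09)&(abs(y-.22)<.09)
    m=cv2.morphologyEx(m.astype(np.uint8),cv2.MORPH_OPEN,np.ones((2,2)))>0
    P=C[m];c=P.mean(0);d=np.linalg.svd(P-c)[2][0];d*=np.sign(d[2]);s=(P-c)@d
    print(n,"handle",m.sum(),c,d,"ends",c+d*s.min(),c+d*s.max(),"lean",np.degrees(np.arccos(d[2])))
    # image-axis line
    v,u=np.nonzero(m);H.append((g,np.c_[u,v].astype(float)))
    # pot
    q=(abs(x-.51)<.07)&(abs(y+.24)<.07)&(z>.070)&(z<.088);print(n,"pot rim",q.sum(),circ(C[q][:,:2]),C[q][:,2].mean())
    q=(np.hypot(x-.44,y-.25)<.07)&(z>.085)&(z<.1)&(hsv[...,1]<70);print(n,"jar rim",q.sum(),circ(C[q][:,:2]))
    q=(np.hypot(x-.49,y-.26)<.08)&(z>.12)&(hsv[...,1]<70);P=C[q];c=P.mean(0);nn=np.linalg.svd(P-c,full_matrices=False)[2][2];print(n,"lid",q.sum(),c,nn,P[:,2].max())
# axis from planes of two views
N=[];D=[]
for g,p in H:
    vx,vy,x0,y0=cv2.fitLine(p.astype(np.float32),cv2.DIST_HUBER,0,.01,.01).ravel()
    rr=ray(g,[[x0-15*vx,y0-15*vy],[x0+15*vx,y0+15*vy]]);n=np.cross(*rr);n/=np.linalg.norm(n);N.append(n);D.append(n@g["t"])
d=np.cross(*N);d/=np.linalg.norm(d);d*=np.sign(d[2])
p=np.linalg.solve(np.array(N+[[0,0,1]]),D+[.14]);print("axis at z=.14",p,d,np.degrees(np.arccos(d[2])))
for g,q in H:
    pr=proj(g,[p+d*s for s in np.arange(-.05,.1,.005)]);dd=np.linalg.norm(pr[:,None]-q[None],axis=2).min(1);print([f"{(p+d*s)[2]:.3f}:{e:.1f}" for s,e in zip(np.arange(-.05,.1,.005),dd)])
E
python3 meas.py
```

```text
T handle 31 [0.38639962 0.2084759  0.1667731 ] [-0.43290511 -0.397308    0.80915976] ends [0.4131933  0.23306637 0.11669201] [0.37032792 0.19372574 0.19681335] lean 35.98608117568911
T pot rim 125 (array([ 0.49572251, -0.25135563]), np.float64(0.03173784172652436)) 0.07737099757267156
T jar rim 159 (array([0.43585121, 0.24829923]), np.float64(0.041703861953478034))
T lid 362 [0.49167627 0.26446164 0.16099361] [-0.95259843 -0.26267484  0.15348666] 0.21079198584569037meas.py:13: RuntimeWarning: Mean of empty slice.
  P=C[m];c=P.mean(0);d=np.linalg.svd(P-c)[2][0];d*=np.sign(d[2]);s=(P-c)@d
  ret = um.true_divide(
Traceback (most recent call last):
  File "meas.py", line 14, in <module>
    print(n,"handle",m.sum(),c,d,"ends",c+d*s.min(),c+d*s.max(),"lean",np.degrees(np.arccos(d[2])))
                                            ~~~~~^^
ValueError: zero-size array to reduction operation minimum which has no identity
```

```bash
sed -i 's/m=((hsv.*/m=(hsv[...,1]>85)\&(z>.108)\&(abs(x-.39)<.07)\&(abs(y-.21)<.07)/' meas.py; python3 meas.py
```

```text
T handle 120 [0.38399848 0.20836897 0.15728777] [-0.1321981  -0.17474686  0.97569831] ends [0.40474182 0.23578868 0.00418995] [0.37844794 0.20103196 0.19825395] lean 12.657248324567728
T pot rim 125 (array([ 0.49572251, -0.25135563]), np.float64(0.03173784172652436)) 0.07737099757267156
T jar rim 159 (array([0.43585121, 0.24829923]), np.float64(0.041703861953478034))
T lid 362 [0.49167627 0.26446164 0.16099361] [-0.95259843 -0.26267484  0.15348666] 0.21079198584569037
S handle 187 [0.38424571 0.21929253 0.14061201] [ 0.7930525  -0.17337597  0.58395934] ends [ 0.13683172  0.27338181 -0.04156976] [ 1.57410607 -0.040833    1.01675838] lean 54.27049409758088
S pot rim 118 (array([ 0.49807898, -0.25326797]), np.float64(0.031885795664438936)) 0.07601421914882941
S jar rim 96 (array([0.43871898, 0.25611347]), np.float64(0.04379267492422801))
S lid 385 [0.49673224 0.26479862 0.15934181] [-0.95697123 -0.27133174  0.1028842 ] 0.20870896934176053
axis at z=.14 [0.40299727 0.22084687 0.14      ] [-0.45530591 -0.34099634  0.82244637] 34.6695600877501
['0.099:4.3', '0.103:3.7', '0.107:3.1', '0.111:2.4', '0.115:1.8', '0.119:1.3', '0.124:0.7', '0.128:0.1', '0.132:0.5', '0.136:0.5', '0.140:0.2', '0.144:0.5', '0.148:0.5', '0.152:0.3', '0.156:0.4', '0.161:0.5', '0.165:0.4', '0.169:0.3', '0.173:0.5', '0.177:0.4', '0.181:0.3', '0.185:0.5', '0.189:0.4', '0.193:0.4', '0.198:0.5', '0.202:0.3', '0.206:0.5', '0.210:0.4', '0.214:0.2', '0.218:0.6', '0.222:0.4']
['0.099:3.4', '0.103:2.0', '0.107:0.6', '0.111:0.4', '0.115:0.3', '0.119:0.4', '0.124:0.4', '0.128:0.5', '0.132:0.5', '0.136:0.3', '0.140:0.5', '0.144:0.2', '0.148:0.6', '0.152:0.2', '0.156:0.5', '0.161:0.3', '0.165:0.3', '0.169:0.5', '0.173:0.2', '0.177:0.6', '0.181:0.0', '0.185:0.6', '0.189:0.1', '0.193:1.4', '0.198:2.6', '0.202:4.0', '0.206:5.4', '0.210:6.9', '0.214:8.4', '0.218:9.9', '0.222:11.4']
```

```bash
cat > m2.py <<'E'
from h import *
import pickle
T=pickle.load(open("top0.pkl","rb"));S=pickle.load(open("scene0.pkl","rb"))
p0=np.array([.403,.2208,.14]);d0=np.array([-.455,-.341,.822])
for it in range(3):
    N=[];D=[]
    for n,g in(("T",T),("S",S)):
        C=cloud(g);hsv=cv2.cvtColor(g["frame"],cv2.COLOR_BGR2HSV).astype(int)
        w=C-p0;s=w@d0;dist=np.linalg.norm(w-s[...,None]*d0,axis=2)
        m=(dist<.017)&(s>-.03)&(s<.08)&(hsv[...,1]>85)
        if it==0: m=(dist<.022)&(s>-.03)&(s<.08)&(hsv[...,1]>85)
        v,u=np.nonzero(m)
        vx,vy,x0,y0=cv2.fitLine(np.c_[u,v].astype(np.float32),cv2.DIST_HUBER,0,.01,.01).ravel()
        rr=ray(g,[[x0-12*vx,y0-12*vy],[x0+12*vx,y0+12*vy]]);nn=np.cross(*rr);nn/=np.linalg.norm(nn);N.append(nn);D.append(nn@g["t"])
        print(n,m.sum(),"s range",np.percentile(s[m],[1,99]))
    d=np.cross(*N);d/=np.linalg.norm(d);d*=np.sign(d[2]);p=np.linalg.solve(np.array(N+[[0,0,1]]),D+[.14]);p0,d0=p,d
    print(p,d,np.degrees(np.arccos(d[2])))
c=cloud(T)
hsv=cv2.cvtColor(T["frame"],cv2.COLOR_BGR2HSV)
m=((hsv[...,2]<50)).astype(np.uint8);n,l,st,ce=cv2.connectedComponentsWithStats(m)
i=l[227,271];cnt=cv2.findContours((l==i).astype(np.uint8),0,2)[0][0];b=cv2.boxPoints(cv2.minAreaRect(cnt));print("mat",plane(T,b,.003).round(3)[:,:2])
for nm,uv in dict(counter=(424,280),bottle_b=(438,158),slide=(348,168),rack=(270,146),tip=(123,280),bottle_a=(126,152),marker=(147,222)).items(): print(nm,c[uv[1],uv[0]].round(3))
E
python3 m2.py
```

```text
T 116 s range [-0.0277775   0.06981702]
S 178 s range [-0.02876244  0.06451843]
[0.39474151 0.21767191 0.14      ] [-0.43793747 -0.33192398  0.83548623] 33.33349808140592
T 112 s range [-0.02877243  0.06508058]
S 169 s range [-0.0290892   0.05986041]
[0.39450339 0.21736342 0.14      ] [-0.41789832 -0.32037987  0.85012807] 31.77439842637104
T 112 s range [-0.02887029  0.06490556]
S 168 s range [-0.0282994   0.05969878]
[0.39517349 0.21772453 0.14      ] [-0.44030116 -0.33072711  0.83471819] 33.413494130764235
mat [[ 0.597  0.108]
 [ 0.605 -0.042]
 [ 0.37  -0.053]
 [ 0.362  0.092]]
counter [ 0.323 -0.422  0.024]
bottle_b [ 0.645 -0.437  0.17 ]
slide [ 0.661 -0.21   0.026]
rack [0.724 0.029 0.048]
tip [0.316 0.443 0.056]
bottle_a [0.659 0.423 0.171]
marker [0.491 0.395 0.024]
```

```bash
python3 - <<'E'
from h import *
o=r.get_obs();R0=R.from_rotvec(o["orientation"]).as_matrix();print("R0",R0.round(2))
d=np.array([-.435,-.33,.838]);d/=np.linalg.norm(d)
z=np.array([-.6*np.cos(.35),.8*np.cos(.35),-np.sin(.35)])
y=np.cross(d,z);y/=np.linalg.norm(y)
gp=np.array([.400,.2215,.130]);
for s in(1,-1):
    Y=s*y;Rt=np.c_[np.cross(Y,z),Y,z]
    rv=R.from_matrix(Rt@R0.T).as_rotvec(degrees=True);print("Rt",Rt.round(3).tolist(),"\nrv",rv,np.linalg.norm(rv),"rotvec",R.from_matrix(Rt).as_rotvec())
    for b in(0,.12):print("tcp",gp+z*(.008-b),(gp+z*(.008-b)-o["tcp_pos"])*1000)
E
```

```text
R0 [[ 0.91  0.41 -0.  ]
 [ 0.41 -0.91  0.  ]
 [-0.   -0.   -1.  ]]
Rt [[0.625, -0.54, -0.564], [0.117, -0.649, 0.751], [-0.772, -0.536, -0.343]] 
rv [ 37.66293028  60.57452061 -36.87460624] 80.2963601322055 rotvec [-2.04845803  0.3308557   1.04490215]
tcp [0.39549101 0.22751199 0.12725682] [ 120.58511069  843.41662833 -114.12085094]
tcp [0.46312585 0.1373322  0.16840455] [188.21994602 753.23684789 -72.97311404]
Rt [[-0.625, 0.54, -0.564], [-0.117, 0.649, 0.751], [0.772, 0.536, -0.343]] 
rv [ 74.12515296 -46.2895019  116.32153794] 145.492118264632 rotvec [-0.32859745 -2.03447635 -1.00059733]
tcp [0.39549101 0.22751199 0.12725682] [ 120.58511069  843.41662833 -114.12085094]
tcp [0.46312585 0.1373322  0.16840455] [188.21994602 753.23684789 -72.97311404]
```

send_rows:
  deltas:
    - {"dx":10,"dy":36,"dz":8,"rx":1.9,"ry":3,"rz":-1.8}
    - {"dx":20,"dy":72,"dz":16,"rx":3.8,"ry":6,"rz":-3.7}
    - {"dx":30,"dy":108,"dz":20,"rx":5.7,"ry":9.1,"rz":-5.5}
    - {"dx":40,"dy":144,"dz":24,"rx":7.5,"ry":12.1,"rz":-7.4}
    - {"dx":50,"dy":180,"dz":25,"rx":9.4,"ry":15.1,"rz":-9.2}
  jaw: 85

```text
clock: 0.52
tcp_pos: [0.3257, -0.4348, 0.2681]
orientation: [-2.884, -0.372, 0.33]
contact_force: [1.3, -0.4, -0.7]
grip_width: 0.0851
gripper_force: 0.0
```

send_rows:
  deltas:
    - {"dx":10,"dy":36,"dz":8,"rx":1.9,"ry":3,"rz":-1.8}
    - {"dx":20,"dy":72,"dz":16,"rx":3.8,"ry":6,"rz":-3.7}
    - {"dx":30,"dy":108,"dz":20,"rx":5.7,"ry":9.1,"rz":-5.5}
    - {"dx":40,"dy":144,"dz":24,"rx":7.5,"ry":12.1,"rz":-7.4}
    - {"dx":50,"dy":180,"dz":25,"rx":9.4,"ry":15.1,"rz":-9.2}

```text
clock: 0.93
tcp_pos: [0.3757, -0.2547, 0.2929]
orientation: [-2.643, -0.115, 0.611]
contact_force: [0.4, -0.1, -0.4]
grip_width: 0.085
gripper_force: 0.0
```

send_rows:
  deltas:
    - {"dx":10,"dy":36,"dz":8,"rx":1.9,"ry":3,"rz":-1.8}
    - {"dx":20,"dy":72,"dz":16,"rx":3.8,"ry":6,"rz":-3.7}
    - {"dx":30,"dy":108,"dz":20,"rx":5.7,"ry":9.1,"rz":-5.5}
    - {"dx":40,"dy":144,"dz":24,"rx":7.5,"ry":12.1,"rz":-7.4}
    - {"dx":50,"dy":180,"dz":25,"rx":9.4,"ry":15.1,"rz":-9.2}

```text
clock: 1.35
tcp_pos: [0.4257, -0.0747, 0.3178]
orientation: [-2.363, 0.12, 0.848]
contact_force: [0.4, -0.5, -0.8]
grip_width: 0.085
gripper_force: 0.0
```

send_rows:
  deltas:
    - {"dx":10,"dy":20,"dz":0,"rx":1.9,"ry":3,"rz":-1.8}
    - {"dx":20,"dy":40,"dz":0,"rx":3.8,"ry":6,"rz":-3.7}
    - {"dx":30,"dy":60,"dz":0,"rx":5.7,"ry":9.1,"rz":-5.5}
    - {"dx":40,"dy":80,"dz":0,"rx":7.5,"ry":12.1,"rz":-7.4}
    - {"dx":50,"dy":100,"dz":0,"rx":9.4,"ry":15.1,"rz":-9.2}

```text
clock: 1.77
tcp_pos: [0.4756, 0.0245, 0.317]
orientation: [-2.05, 0.331, 1.045]
contact_force: [-0.4, 0.2, -0.3]
grip_width: 0.0847
gripper_force: 0.0
```

send_rows:
  deltas:
    - {"dx":-3,"dy":25,"dz":-32}
    - {"dx":-6,"dy":50,"dz":-64}
    - {"dx":-9,"dy":75,"dz":-96}
    - {"dx":-12,"dy":100,"dz":-128}
    - {"dx":-12,"dy":113,"dz":-149}

```text
$.deltas[0]: bad value
```

```bash
python3 - <<'E'
from h import *
o=r.get_obs();print(o["joints"].round(2),o["tcp_pos"],o["orientation"])
g=cam("wrist");s=cam("scene")
f=g["frame"].copy()
d=np.array([-.435,-.33,.838]);p=np.array([.395,.2175,.14])
for k in np.arange(-.03,.065,.01):
    u=proj(g,p+d*k)[0]
    cv2.circle(f,tuple(int(a) for a in u),2,(255,0,255),-1)
cv2.imwrite("pics/w1.png",np.vstack([cv2.resize(f,(448,336)),cv2.resize(s["frame"][120:260,250:450],(448,262))]))
E
```

```text
[ 0.32  0.63 -0.14  1.62 -0.67  1.88 -1.58] [0.47563973 0.02452747 0.31699245] [-2.04995332  0.3308953   1.04549273]
```

View pics/w1.png

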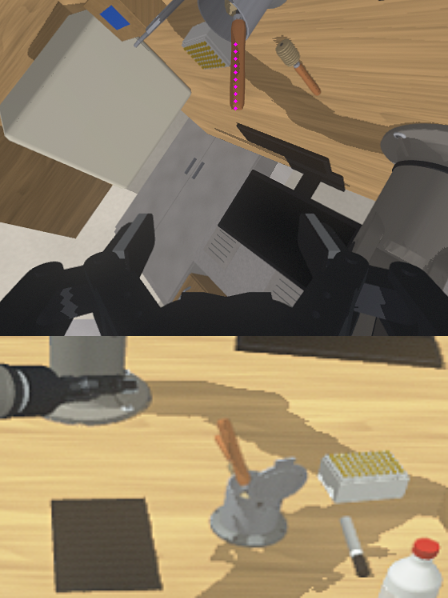

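The wrist view shows the projected axis running along the handle, from about (237,40) to (236,105), with the end matching too. That move was refused, so I'll resend it with all six keys per row.

send_rows:
  deltas:
    - {"dx":-3,"dy":25,"dz":-30,"rx":0,"ry":0,"rz":0}
    - {"dx":-6,"dy":50,"dz":-60,"rx":0,"ry":0,"rz":0}
    - {"dx":-9,"dy":75,"dz":-90,"rx":0,"ry":0,"rz":0}
    - {"dx":-12,"dy":100,"dz":-120,"rx":0,"ry":0,"rz":0}
    - {"dx":-12,"dy":113,"dz":-149,"rx":0,"ry":0,"rz":0}

```text
clock: 2.28
tcp_pos: [0.4619, 0.1387, 0.1675]
orientation: [-2.054, 0.324, 1.043]
contact_force: [0.7, 0.1, 0.1]
grip_width: 0.0849
gripper_force: 0.0
```

```bash
python3 - <<'E'
from h import *
o=r.get_obs();print(o["joints"].round(2),o["tcp_pos"],o["orientation"])
g=cam("wrist")
f=g["frame"];hsv=cv2.cvtColor(f,cv2.COLOR_BGR2HSV).astype(int)
d=np.array([-.435,-.33,.838]);p=np.array([.395,.2175,.14])
C=cloud(g);w=C-p;s=w@d;dist=np.linalg.norm(w-s[...,None]*d,axis=2)
m=(dist<.025)&(s>-.02)&(s<.08)&(hsv[...,1]>85)
v,u=np.nonzero(m);P=C[m];print(m.sum(),s[m].max())
Rt=R.from_rotvec(o["orientation"]).as_matrix()
L=(P-(p))@Rt  # tool frame rel to axis
for lo in(-.02,0,.02,.04):
    q=(s[m]>lo)&(s[m]<lo+.02)
    if q.sum(): print(lo,"y mid",(np.percentile(L[q,1],2)+np.percentile(L[q,1],98))/2,"width",np.ptp(np.percentile(L[q,1],[2,98])),"axis y there",((d*(lo+.01))@Rt)[1], "near z",np.percentile(L[q,2],5))
E
```

```text
[ 0.19  0.79 -0.19  1.76 -0.72  1.55 -1.49] [0.46193859 0.13868617 0.16749525] [-2.05430888  0.32434134  1.0433972 ]
2521 0.060096736518574306
-0.02 y mid 0.0033779297622512513 width 0.018681537437766987 axis y there 2.2226305749714796e-05 near z -0.007141810405026238
0 y mid 0.00258316296033981 width 0.020272412766362536 axis y there -2.2226305749714796e-05 near z -0.014054540963476008
0.02 y mid 0.0021439911782652607 width 0.021061965118553592 axis y there -6.667891724914433e-05 near z -0.020193962930778336
0.04 y mid 0.0017030258187633084 width 0.020138253131617476 axis y there -0.00011113152874857218 near z -0.0250243548013754
```

send_rows:
  deltas:
    - {"dx":-17,"dy":22,"dz":-10,"rx":0,"ry":0,"rz":0}
    - {"dx":-34,"dy":44,"dz":-20,"rx":0,"ry":0,"rz":0}
    - {"dx":-51,"dy":65,"dz":-31,"rx":0,"ry":0,"rz":0}
    - {"dx":-68,"dy":87,"dz":-41,"rx":0,"ry":0,"rz":0}
    - {"dx":-68,"dy":87,"dz":-41,"rx":0,"ry":0,"rz":0}

```text
clock: 2.75
tcp_pos: [0.3906, 0.2261, 0.1275]
orientation: [-2.052, 0.323, 1.051]
contact_force: [0.2, -0.1, -0.1]
grip_width: 0.0847
gripper_force: 0.0
```

send_rows:
  deltas:
    - {"dx":0,"dy":0,"dz":0,"rx":0,"ry":0,"rz":0}
    - {"dx":0,"dy":0,"dz":0,"rx":0,"ry":0,"rz":0}
    - {"dx":0,"dy":0,"dz":0,"rx":0,"ry":0,"rz":0}
    - {"dx":0,"dy":0,"dz":0,"rx":0,"ry":0,"rz":0}
    - {"dx":0,"dy":0,"dz":0,"rx":0,"ry":0,"rz":0}
  jaw: 10
  newtons: 40

```text
clock: 3.17
tcp_pos: [0.3961, 0.2228, 0.1274]
orientation: [-2.054, 0.33, 1.041]
contact_force: [-0.0, 0.7, -0.2]
grip_width: 0.025
gripper_force: 0.0
```

send_rows:
  deltas:
    - {"dx":0,"dy":0,"dz":0,"rx":0,"ry":0,"rz":0}
    - {"dx":0,"dy":0,"dz":0,"rx":0,"ry":0,"rz":0}
    - {"dx":0,"dy":0,"dz":0,"rx":0,"ry":0,"rz":0}
    - {"dx":0,"dy":0,"dz":0,"rx":0,"ry":0,"rz":0}
    - {"dx":0,"dy":0,"dz":0,"rx":0,"ry":0,"rz":0}

```text
clock: 3.58
tcp_pos: [0.3951, 0.2236, 0.1273]
orientation: [-2.053, 0.328, 1.043]
contact_force: [0.0, 0.6, -0.3]
grip_width: 0.0204
gripper_force: 39.6
```

send_rows:
  deltas:
    - {"dx":0,"dy":0,"dz":6,"rx":0,"ry":0,"rz":0}
    - {"dx":0,"dy":0,"dz":12,"rx":0,"ry":0,"rz":0}
    - {"dx":-1,"dy":-1,"dz":20,"rx":0,"ry":0,"rz":0}
    - {"dx":-3,"dy":-2,"dz":30,"rx":0,"ry":0,"rz":0}
    - {"dx":-4,"dy":-3,"dz":40,"rx":0,"ry":0,"rz":0}

```text
clock: 4.0
tcp_pos: [0.3908, 0.2205, 0.1685]
orientation: [-2.053, 0.328, 1.043]
contact_force: [0.4, -0.0, -0.4]
grip_width: 0.0206
gripper_force: 39.7
```

send_rows:
  deltas:
    - {"dx":0,"dy":0,"dz":20,"rx":0,"ry":0,"rz":0}
    - {"dx":0,"dy":0,"dz":40,"rx":0,"ry":0,"rz":0}
    - {"dx":0,"dy":0,"dz":60,"rx":0,"ry":0,"rz":0}
    - {"dx":0,"dy":0,"dz":80,"rx":0,"ry":0,"rz":0}
    - {"dx":0,"dy":0,"dz":105,"rx":0,"ry":0,"rz":0}

```text
clock: 4.42
tcp_pos: [0.3904, 0.2204, 0.2737]
orientation: [-2.053, 0.329, 1.044]
contact_force: [0.1, -0.5, -1.1]
grip_width: 0.0209
gripper_force: 39.7
```

```bash
cat > brush.py <<'E'
from h import *
def brush(names=("top","scene"),prior=None,rad=.03,G=None):
    """axis line of held brush from handle colour pixels in views (planes) near prior point"""
    N=[];D=[]
    for n in names:
        g=cam(n);C=cloud(g);hsv=cv2.cvtColor(g["frame"],cv2.COLOR_BGR2HSV).astype(int)
        m=((hsv[...,0]<14)|(hsv[...,0]>172))&(hsv[...,1]>85)&(np.linalg.norm(C-prior,axis=2)<rad)
        print(n,m.sum(),C[m].mean(0) if m.any() else 0)
E
python3 - <<'E'
from h import *
o=r.get_obs();print(o["joints"].round(2),o["tcp_pos"],o["contact_force"],o["grip_width"])
s=cam("scene");t=cam("top")
cv2.imwrite("pics/l1.png",np.hstack([cv2.resize(s["frame"][100:260,270:430],(400,400)),cv2.resize(t["frame"][160:320,120:280],(400,400))]))
E
```

```text
[ 0.13  0.54 -0.27  1.93 -0.85  1.52 -1.6 ] [0.39041591 0.22039341 0.27367643] [ 0.13819745 -0.52727095 -1.07599425] 0.02085526664039663
```

View pics/l1.png

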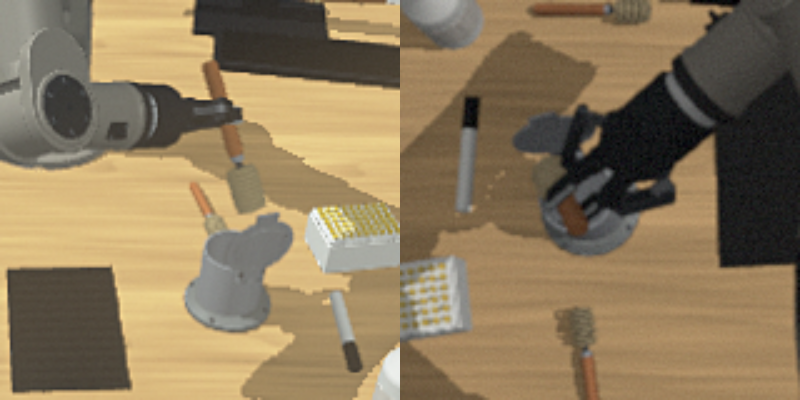

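```bash
cat > lay.py <<'E'
from h import *
o=r.get_obs();R0=R.from_rotvec(o["orientation"]).as_matrix()
d=np.array([-.435,-.33,.838]);d/=np.linalg.norm(d)
def fr(d,y):
    y=y-d*(y@d);y/=np.linalg.norm(y);return np.c_[d,y,np.cross(d,y)]
h=np.array([-.6,.8,0]);t=np.radians(3);df=h*np.cos(t)+np.array([0,0,np.sin(t)])
y0=R0[:,1]
for s in(1,-1):
    Q=fr(df,s*np.cross(h,[0,0,1]))@fr(d,y0).T
    Rf=Q@R0;rv=R.from_matrix(Q).as_rotvec(degrees=True)
    print(s,"zf",Rf[:,2],"yf",Rf[:,1],"rv",rv,np.linalg.norm(rv))
    tcp=np.array([.467,.048,.0287])+.008*Rf[:,2];print("tcp",tcp,(tcp-o["tcp_pos"])*1000)
E
python3 lay.py
```

```text
1 zf [ 0.20570581 -0.27693926  0.93861055] yf [ 8.03231627e-01  5.95666747e-01 -2.83294368e-04] rv [ 104.19766223  -63.0353575  -112.37585886] 165.70740105377206
tcp [0.46864565 0.04578449 0.03620888] [  76.80674902 -175.12259703 -239.86042489]
-1 zf [ 0.14826327 -0.19501951 -0.96952844] yf [-7.96744933e-01 -6.04315673e-01 -2.83294368e-04] rv [-75.29355964 -34.46413478 -33.78319883] 89.43266312054617
tcp [0.46818611 0.04643984 0.02094377] [  76.34720869 -174.46723901 -255.12553679]
```

send_rows:
  deltas:
    - {"dx":0,"dy":0,"dz":25,"rx":0,"ry":0,"rz":0}
    - {"dx":0,"dy":-15,"dz":45,"rx":0,"ry":0,"rz":0}
    - {"dx":0,"dy":-45,"dz":50,"rx":0,"ry":0,"rz":0}
    - {"dx":0,"dy":-75,"dz":50,"rx":0,"ry":0,"rz":0}
    - {"dx":0,"dy":-105,"dz":50,"rx":0,"ry":0,"rz":0}

```text
clock: 4.93
tcp_pos: [0.3905, 0.1145, 0.3231]
orientation: [-2.055, 0.327, 1.042]
contact_force: [1.7, -0.8, -0.8]
grip_width: 0.0208
gripper_force: 39.7
```

send_rows:
  deltas:
    - {"dx":5,"dy":-5,"dz":0,"rx":-5.0,"ry":-2.3,"rz":-2.3}
    - {"dx":10,"dy":-10,"dz":0,"rx":-10,"ry":-4.6,"rz":-4.5}
    - {"dx":15,"dy":-15,"dz":0,"rx":-15.1,"ry":-6.9,"rz":-6.8}
    - {"dx":20,"dy":-20,"dz":0,"rx":-20.1,"ry":-9.2,"rz":-9}
    - {"dx":25,"dy":-25,"dz":0,"rx":-25.1,"ry":-11.5,"rz":-11.3}

```text
clock: 5.35
tcp_pos: [0.4162, 0.0898, 0.3227]
orientation: [-2.432, 0.693, 0.674]
contact_force: [0.4, 1.5, -0.9]
grip_width: 0.0206
gripper_force: 39.8
```

send_rows:
  deltas:
    - {"dx":5,"dy":-5,"dz":0,"rx":-5.0,"ry":-2.3,"rz":-2.3}
    - {"dx":10,"dy":-10,"dz":0,"rx":-10,"ry":-4.6,"rz":-4.5}
    - {"dx":15,"dy":-15,"dz":0,"rx":-15.1,"ry":-6.9,"rz":-6.8}
    - {"dx":20,"dy":-20,"dz":0,"rx":-20.1,"ry":-9.2,"rz":-9}
    - {"dx":25,"dy":-25,"dz":0,"rx":-25.1,"ry":-11.5,"rz":-11.3}

```text
clock: 5.77
tcp_pos: [0.4409, 0.065, 0.323]
orientation: [-2.719, 1.068, 0.207]
contact_force: [0.1, -0.1, -0.8]
grip_width: 0.0205
gripper_force: 39.7
```

send_rows:
  deltas:
    - {"dx":5,"dy":-5,"dz":0,"rx":-5.0,"ry":-2.3,"rz":-2.3}
    - {"dx":10,"dy":-10,"dz":0,"rx":-10,"ry":-4.6,"rz":-4.5}
    - {"dx":15,"dy":-15,"dz":-30,"rx":-15.1,"ry":-6.9,"rz":-6.8}
    - {"dx":20,"dy":-20,"dz":-60,"rx":-20.1,"ry":-9.2,"rz":-9}
    - {"dx":25,"dy":-20,"dz":-90,"rx":-25.1,"ry":-11.5,"rz":-11.3}

```text
clock: 6.18
tcp_pos: [0.4589, 0.0475, 0.2518]
orientation: [2.776, -1.323, 0.231]
contact_force: [-0.7, -0.1, -0.5]
grip_width: 0.0205
gripper_force: 39.7
```

```bash
cat > chk.py <<'E'
from h import *
import sys
o=r.get_obs();print(o["joints"].round(2),o["tcp_pos"].round(4),o["contact_force"].round(1),o["grip_width"]);Rm=R.from_rotvec(o["orientation"]).as_matrix();print(Rm.round(3).tolist())
c=o["tcp_pos"]-.008*Rm[:,2]
for n in("top","scene"):
    g=cam(n);C=cloud(g);hsv=cv2.cvtColor(g["frame"],cv2.COLOR_BGR2HSV).astype(int)
    near=np.linalg.norm(C-c,axis=2)<.15
    hd=near&((hsv[...,0]<14)|(hsv[...,0]>172))&(hsv[...,1]>110)
    br=near&(hsv[...,0]>=15)&(hsv[...,0]<35)&(hsv[...,1]>40)&(C[...,2]>c[2]-.12)&(C[...,2]>.02)
    for nm,m in(("handle",hd),("bristle",br)):
        if m.sum()>3:
            P=C[m];print(n,nm,m.sum(),np.median(P,0).round(3),"ext",P.min(0).round(3),P.max(0).round(3))
    cv2.imwrite(f"pics/chk_{n}.png",g["frame"])
E
python3 chk.py; python3 -c "
import cv2,numpy as np
s=cv2.imread('pics/chk_scene.png');t=cv2.imread('pics/chk_top.png')
cv2.imwrite('pics/l2.png',np.hstack([cv2.resize(s[120:280,200:360],(400,400)),cv2.resize(t[160:320,180:340],(400,400))]))"
```

```text
[-0.24  0.07 -0.11  2.09  0.19  0.92 -2.92] [0.4589 0.0475 0.2518] [-0.7 -0.1 -0.5] 0.020457742890211256
[[0.621, -0.776, 0.11], [-0.767, -0.631, -0.116], [0.16, -0.012, -0.987]]
top handle 86 [0.479 0.02  0.257] ext [0.463 0.006 0.243] [0.493 0.03  0.265]
top bristle 364 [ 0.515 -0.025  0.254] ext [ 0.432 -0.058  0.231] [0.546 0.028 0.384]
scene handle 42 [0.479 0.029 0.258] ext [0.428 0.008 0.248] [0.497 0.103 0.302]
scene bristle 420 [ 0.521 -0.013  0.253] ext [ 0.422 -0.057  0.218] [0.55  0.106 0.399]
```

View pics/l2.png

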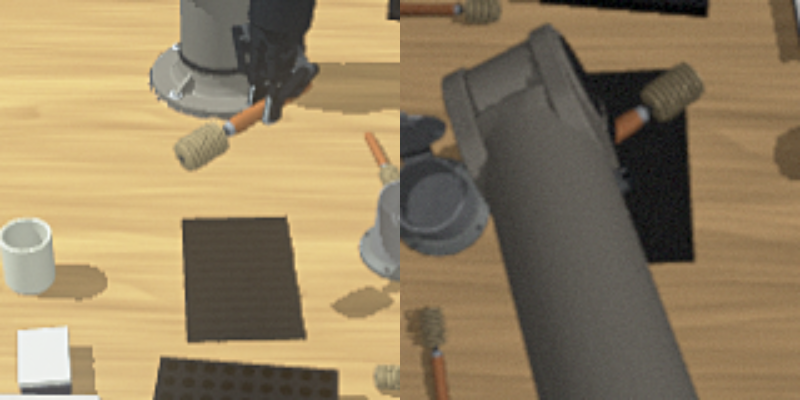

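```bash
python3 - <<'E'
from h import *
o=r.get_obs();Rm=R.from_rotvec(o["orientation"]).as_matrix()
Rg=R.from_rotvec([-2.053,.328,1.043]).as_matrix()
d=np.array([-.435,-.33,.838]);d/=np.linalg.norm(d);dt=Rg.T@d;d=Rm@dt;print("d tool",dt,"d now",d)
def fr(d,y):
    y=y-d*(y@d);y/=np.linalg.norm(y);return np.c_[d,y,np.cross(d,y)]
h=np.array([-.25,.968,0]);h/=np.linalg.norm(h);t=np.radians(3);df=h*np.cos(t)+np.array([0,0,np.sin(t)])
Q=fr(df,-np.cross(h,[0,0,1]))@fr(d,Rm[:,1]).T;Rf=Q@Rm
print("rv",R.from_matrix(Q).as_rotvec(degrees=True),Rf[:,2])
gp=np.array([.484,.03,0])+h*.028;gp[2]=.0287
tcp=gp+.008*Rf[:,2];print(tcp,(tcp-o["tcp_pos"])*1000)
E
```

```text
d tool [-9.56390265e-01 -8.40324952e-04 -2.92090662e-01] d now [-0.62469793  0.76845468  0.13867192]
rv [ -4.79877185  -1.60973359 -24.54247886] [ 0.06066122 -0.23389868 -0.97036675]
[0.47748362 0.05523926 0.02093707] [  17.00868551    9.35190946 -232.59176273]
```

send_rows:
  deltas:
    - {"dx":0,"dy":0,"dz":0,"rx":-1,"ry":-0.3,"rz":-5}
    - {"dx":0,"dy":0,"dz":0,"rx":-2,"ry":-0.6,"rz":-10}
    - {"dx":0,"dy":0,"dz":0,"rx":-3,"ry":-1,"rz":-15}
    - {"dx":0,"dy":0,"dz":0,"rx":-4,"ry":-1.3,"rz":-20}
    - {"dx":0,"dy":0,"dz":0,"rx":-4.8,"ry":-1.6,"rz":-24.5}

```text
clock: 6.7
tcp_pos: [0.4658, 0.0391, 0.2482]
orientation: [2.67, -1.46, 0.22]
contact_force: [0.5, 0.2, -1.4]
grip_width: 0.0204
gripper_force: 39.7
```

send_rows:
  deltas:
    - {"dx":0,"dy":0,"dz":0,"rx":0,"ry":0,"rz":0}
    - {"dx":0,"dy":0,"dz":0,"rx":0,"ry":0,"rz":0}
    - {"dx":0,"dy":0,"dz":0,"rx":0,"ry":0,"rz":0}

```text
clock: 6.95
tcp_pos: [0.4655, 0.0406, 0.2476]
orientation: [2.673, -1.453, 0.221]
contact_force: [0.7, 0.1, -0.6]
grip_width: 0.0206
gripper_force: 39.7
```

```bash
cat > lay2.py <<'E'
from h import *
o=r.get_obs();Rm=R.from_rotvec(o["orientation"]).as_matrix();print(o["joints"].round(2))
dt=np.array([-.9564,-.0008,-.2921]);d=Rm@dt;print("d now",d)
def fr(d,y):
    y=y-d*(y@d);y/=np.linalg.norm(y);return np.c_[d,y,np.cross(d,y)]
h=np.array([d[0],d[1],0]);h/=np.linalg.norm(h);t=np.radians(3);df=h*np.cos(t)+np.array([0,0,np.sin(t)])
Q=fr(df,-np.cross(h,[0,0,1]))@fr(d,Rm[:,1]).T;Rf=Q@Rm
print("rv",R.from_matrix(Q).as_rotvec(degrees=True),Rf[:,2])
gp=np.array([.484,.03,0])+h*.028;gp[2]=.0287
tcp=gp+.008*Rf[:,2];print(tcp,(tcp-o["tcp_pos"])*1000)
E
python3 lay2.py
```

```text
[-0.93  0.09  0.64  2.1   0.14  0.93 -2.94]
d now [-0.53676332  0.83440758  0.12519241]
rv [-3.17417765 -2.81362283 -0.05787641] [ 0.13092997 -0.2031009  -0.97037693]
[0.46989907 0.05192359 0.02093698] [   4.381875     11.34357228 -226.61357856]
```

send_rows:
  deltas:
    - {"dx":0,"dy":0,"dz":0,"rx":0,"ry":0,"rz":7}
    - {"dx":0,"dy":0,"dz":0,"rx":0,"ry":0,"rz":14}
    - {"dx":0,"dy":0,"dz":0,"rx":0,"ry":0,"rz":21}
    - {"dx":0,"dy":0,"dz":0,"rx":0,"ry":0,"rz":28}
    - {"dx":0,"dy":0,"dz":0,"rx":0,"ry":0,"rz":35}

```text
clock: 7.37
tcp_pos: [0.4653, 0.0393, 0.2475]
orientation: [3.031, -0.585, 0.258]
contact_force: [-1.2, 0.5, -0.2]
grip_width: 0.0207
gripper_force: 39.8
```

send_rows:
  deltas:
    - {"dx":0,"dy":0,"dz":0,"rx":0,"ry":0,"rz":7}
    - {"dx":0,"dy":0,"dz":0,"rx":0,"ry":0,"rz":12}
    - {"dx":0,"dy":0,"dz":0,"rx":0,"ry":0,"rz":12}
    - {"dx":0,"dy":0,"dz":0,"rx":0,"ry":0,"rz":12}
    - {"dx":0,"dy":0,"dz":0,"rx":0,"ry":0,"rz":12}

```text
clock: 7.78
tcp_pos: [0.4655, 0.0398, 0.2474]
orientation: [3.091, -0.279, 0.265]
contact_force: [0.9, 0.3, -1.1]
grip_width: 0.0205
gripper_force: 39.8
```

```bash
python3 lay2.py
```

```text
[-0.87  0.02  0.61  2.17  0.1   0.81 -2.07]
d now [-0.97561865  0.18117346  0.12396954]
rv [-0.08666369 -4.17547971 -0.05996401] [ 0.23762642 -0.04388981 -0.97037693]
[0.45837166 0.03476111 0.02093698] [  -7.121659     -5.04951433 -226.42148881]
```

send_rows:
  deltas:
    - {"dx":-2,"dy":-1,"dz":-36,"rx":0,"ry":-1,"rz":0}
    - {"dx":-4,"dy":-2,"dz":-74,"rx":0,"ry":-2,"rz":0}
    - {"dx":-6,"dy":-3,"dz":-112,"rx":0,"ry":-3,"rz":0}
    - {"dx":-7,"dy":-4,"dz":-150,"rx":0,"ry":-4,"rz":0}
    - {"dx":-7,"dy":-5,"dz":-185,"rx":0,"ry":-4.2,"rz":0}

```text
clock: 8.2
tcp_pos: [0.4573, 0.0357, 0.06]
orientation: [3.085, -0.277, 0.377]
contact_force: [0.9, 1.1, -0.2]
grip_width: 0.0203
gripper_force: 39.8
```

send_rows:
  deltas:
    - {"dx":0,"dy":0,"dz":-10,"rx":0,"ry":0,"rz":0}
    - {"dx":0,"dy":0,"dz":-20,"rx":0,"ry":0,"rz":0}
    - {"dx":0,"dy":0,"dz":-28,"rx":0,"ry":0,"rz":0}
    - {"dx":0,"dy":0,"dz":-34,"rx":0,"ry":0,"rz":0}
    - {"dx":0,"dy":0,"dz":-36,"rx":0,"ry":0,"rz":0}

```text
clock: 8.62
tcp_pos: [0.4567, 0.0369, 0.0294]
orientation: [3.09, -0.279, 0.366]
contact_force: [-1.6, 0.2, 0.9]
grip_width: 0.0204
gripper_force: 39.8
```

```bash
python3 lay2.py;python3 chk.py|tail -5
```

```text
[-0.74  0.49  0.55  2.4  -1.02  0.18 -1.03]
d now [-0.98202775  0.17876765  0.06072584]
rv [-0.29545557 -0.43556153  0.01204233] [ 0.23778039 -0.04304786 -0.97037693]
[0.45835496 0.03467031 0.02093698] [ 1.67561149 -2.20955713 -8.41574726]
[[0.957, -0.179, 0.23], [-0.174, -0.984, -0.038], [0.233, -0.004, -0.972]]
top handle 59 [0.494 0.028 0.036] ext [ 0.385 -0.051 -0.001] [0.571 0.059 0.179]
top bristle 254 [0.548 0.02  0.041] ext [ 0.509 -0.002  0.021] [0.579 0.042 0.055]
scene handle 20 [0.45  0.04  0.041] ext [0.409 0.023 0.037] [0.503 0.051 0.093]
scene bristle 860 [0.458 0.035 0.094] ext [ 0.414 -0.021  0.02 ] [0.586 0.107 0.186]
```

send_rows:
  deltas:
    - {"dx":10,"dy":-1,"dz":0,"rx":0,"ry":0,"rz":0}
    - {"dx":20,"dy":-2,"dz":0,"rx":0,"ry":0,"rz":0}
    - {"dx":30,"dy":-3,"dz":0,"rx":0,"ry":0,"rz":0}
    - {"dx":30,"dy":-3,"dz":0,"rx":0,"ry":0,"rz":0}
    - {"dx":30,"dy":-3,"dz":0,"rx":0,"ry":0,"rz":0}

```text
clock: 9.13
tcp_pos: [0.4877, 0.0333, 0.0303]
orientation: [3.089, -0.277, 0.369]
contact_force: [-0.2, -0.6, 0.4]
grip_width: 0.0209
gripper_force: 39.6
```

```bash
python3 lay2.py
```

```text
[-0.74  0.53  0.59  2.34 -0.98  0.23 -1.05]
d now [-0.98231614  0.17778377  0.05892318]
rv [-0.22793997 -0.34285198  0.00909544] [ 0.23782424 -0.04280497 -0.97037693]
[0.4583502  0.03464411 0.02093698] [-29.32281228   1.30636174  -9.39246981]
```

send_rows:
  deltas:
    - {"dx":0,"dy":0,"dz":-3,"rx":0,"ry":0,"rz":0}
    - {"dx":0,"dy":0,"dz":-6,"rx":0,"ry":0,"rz":0}
    - {"dx":0,"dy":0,"dz":-8,"rx":0,"ry":0,"rz":0}
    - {"dx":0,"dy":0,"dz":-8,"rx":0,"ry":0,"rz":0}

```text
clock: 9.47
tcp_pos: [0.4857, 0.0334, 0.0215]
orientation: [3.089, -0.277, 0.365]
contact_force: [-0.5, -0.5, 2.2]
grip_width: 0.0205
gripper_force: 39.1
```

```bash
python3 lay2.py; python3 chk.py|tail -5
```

```text
[-0.71  0.54  0.55  2.34 -1.03  0.21 -1.01]
d now [-0.9821894   0.17768526  0.06128577]
rv [-0.23589649 -0.47923648  0.00835482] [ 0.23782742 -0.04278725 -0.97037693]
[0.45834986 0.0346422  0.02093698] [-27.31044723   1.27604966  -0.60976676]
[[0.957, -0.177, 0.23], [-0.173, -0.984, -0.039], [0.233, -0.003, -0.972]]
top handle 46 [0.525 0.024 0.031] ext [ 0.487 -0.005 -0.001] [0.593 0.059 0.15 ]
top bristle 260 [0.578 0.018 0.038] ext [ 0.484 -0.005  0.021] [0.611 0.04  0.152]
scene handle 24 [0.476 0.038 0.034] ext [0.425 0.02  0.029] [0.529 0.044 0.088]
scene bristle 907 [0.486 0.031 0.092] ext [ 0.447 -0.027  0.02 ] [0.614 0.102 0.179]
```

send_rows:
  deltas:
    - {"dx":0,"dy":0,"dz":0,"rx":0,"ry":0,"rz":0}
    - {"dx":0,"dy":0,"dz":0,"rx":0,"ry":0,"rz":0}
    - {"dx":0,"dy":0,"dz":0,"rx":0,"ry":0,"rz":0}
    - {"dx":0,"dy":0,"dz":0,"rx":0,"ry":0,"rz":0}
    - {"dx":0,"dy":0,"dz":0,"rx":0,"ry":0,"rz":0}
  jaw: 60

```text
clock: 9.98
tcp_pos: [0.4863, 0.0335, 0.0219]
orientation: [3.089, -0.276, 0.367]
contact_force: [-0.1, 0.2, 0.5]
grip_width: 0.0599
gripper_force: 0.0
```

send_rows:
  deltas:
    - {"dx":-2,"dy":0,"dz":10,"rx":0,"ry":0,"rz":0}
    - {"dx":-6,"dy":0,"dz":30,"rx":0,"ry":0,"rz":0}
    - {"dx":-8,"dy":0,"dz":70,"rx":0,"ry":0,"rz":0}
    - {"dx":-8,"dy":0,"dz":110,"rx":0,"ry":0,"rz":0}
    - {"dx":-8,"dy":0,"dz":150,"rx":0,"ry":0,"rz":0}

```text
clock: 10.4
tcp_pos: [0.4778, 0.0334, 0.1581]
orientation: [3.089, -0.276, 0.365]
contact_force: [2.4, 1.1, 1.5]
grip_width: 0.06
gripper_force: 0.0
```

```bash
cat > fk.py <<'E'
from h import *
from scipy.optimize import least_squares
import itertools
# joints, tcp, rotvec samples
D=[([1.0429,.4778,.0223,1.5564,-.0115,1.1093,-.0831],[.2749,-.6159,.2414],[-3.07099,-.654293,.000713]),
([.32,.63,-.14,1.62,-.67,1.88,-1.58],[.4756,.0245,.3170],[-2.04995,.3309,1.0455]),
([.19,.79,-.19,1.76,-.72,1.55,-1.49],[.4619,.1387,.1675],[-2.0543,.3243,1.0434]),
([.13,.54,-.27,1.93,-.85,1.52,-1.6],[.3904,.2204,.2737],[-2.053,.329,1.044]),
([-.87,.02,.61,2.17,.10,.81,-2.07],[.4655,.0398,.2474],[3.091,-.279,.265]),
([-.71,.54,.55,2.34,-1.03,.21,-1.01],[.4857,.0334,.0215],[3.089,-.277,.365])]
def fk(q,p):
    s=p[:7];sg=SG
    M=np.eye(3);x=np.zeros(3)
    x[2]+=p[0]
    ax="zyzyzyz";L=[0,p[1],0,p[2],0,p[3],0];
    for i in range(7):
        M=M@R.from_euler(ax[i],sg[i]*q[i]+(p[6] if i==0 else 0)).as_matrix()
        if i==2: x=x+M@[p[4],0,p[1]]
        if i==4: x=x+M@[p[5],0,p[2]]
        if i==6: x=x+M@[0,0,p[3]]
        if i==3: x=x+M@[p[7],0,0]
    M=M@R.from_euler("z",p[8]).as_matrix()
    return x,M
best=None
def res(p): 
    o=[]
    for q,x,v in D:
        X,M=fk(q,p);o+=list((X-x)*5)+list((M-R.from_rotvec(v).as_matrix()).ravel())
    return np.array(o)
def fit():
    global SG
    best=None
    for s in itertools.product([1,-1],repeat=4):
        SG=[s[0],1,s[1],1,s[2],1,s[3]]
        for a in(0,1.57,3.14,-1.57):
            f=least_squares(res,[.3,.4,.4,.2,0,0,0,0,a])
            if best is None or f.cost<best[0]: best=(f.cost,SG,f.x)
    return best
if __name__=="__main__":
    b=fit();print(b);SG=b[1]
    for q,x,v in D:
        X,M=fk(q,b[2]);print((X-x).round(4),np.degrees(np.linalg.norm((R.from_matrix(M).inv()*R.from_rotvec(v)).as_rotvec())).round(2))
E
python3 fk.py; python3 - <<'E'
from h import *
o=r.get_obs();print(o["joints"].round(2).tolist(),o["tcp_pos"])
s=cam("scene");t=cam("top")
import pickle;pickle.dump(s,open("s3.pkl","wb"));pickle.dump(t,open("t3.pkl","wb"))
cv2.imwrite("pics/l3.png",np.hstack([cv2.resize(s["frame"][160:300,230:370],(400,400)),cv2.resize(t["frame"][160:300,200:340],(400,400))]))
E
```

```text
(np.float64(0.04357997945716852), [-1, 1, -1, 1, -1, 1, -1], array([ 0.28407673,  0.5221252 ,  0.43222953,  0.32772878,  0.0303463 ,
       -0.0481031 , -0.07080831,  0.02065632,  1.5251971 ]))
[ 0.009   0.0142 -0.004 ] 1.44
[-0.0007  0.0085  0.0006] 4.32
[ 0.0068  0.0053 -0.0006] 3.79
[ 0.0166  0.0061 -0.0005] 4.52
[-0.0144  0.027   0.0078] 1.34
[-0.0042 -0.015  -0.0034] 1.81
[-1.27, 0.38, 1.24, 2.3, -0.6, 0.55, -1.36] [0.47783406 0.0333838  0.1581107 ]
```

View pics/l3.png

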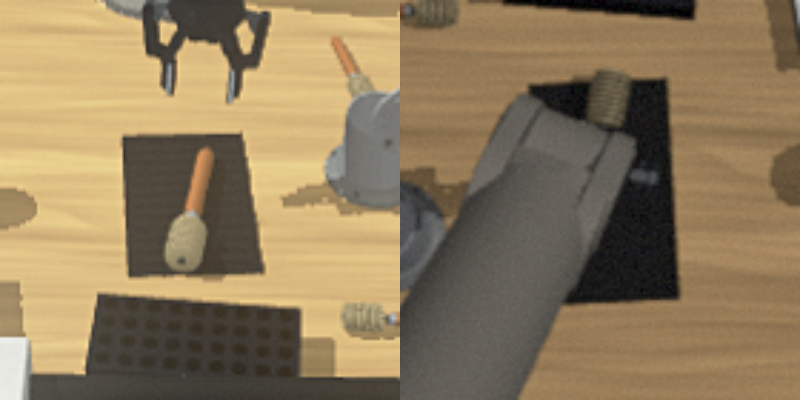

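The brush is lying on the mat: its bristle end is at crop (183,258) and its handle end at (207,152) in the scene view. Next I'll measure its axis and use the fitted kinematics to choose the regrip sign and the heading at the pot.

```bash
cat > regrip.py <<'E'
from h import *
import pickle,fk
s=pickle.load(open("s3.pkl","rb"));C=cloud(s);hsv=cv2.cvtColor(s["frame"],cv2.COLOR_BGR2HSV).astype(int)
box=(abs(C[...,0]-.5)<.16)&(abs(C[...,1]-.03)<.06)&(C[...,2]<.07)&(C[...,2]>-.02)
m=box&(hsv[...,1]>100)&(hsv[...,2]>80)&(hsv[...,0]<16)
k=cv2.connectedComponentsWithStats(m.astype(np.uint8));i=1+k[2][1:,4].argmax();m=k[1]==i
v,u=np.nonzero(m);vx,vy,x0,y0=cv2.fitLine(np.c_[u,v].astype(np.float32),cv2.DIST_HUBER,0,.01,.01).ravel()
t=(u-x0)*vx+(v-y0)*vy;a,b=[(x0+vx*q,y0+vy*q) for q in(t.min()-.5,t.max()+.5)]
if a[1]>b[1]:a,b=b,a
E=plane(s,[a],.014)[0];N=plane(s,[b],.022)[0];print("px",m.sum(),a,b,"end",E,"neck",N,"len",np.linalg.norm(E-N))
P=C[m];print("handle top z",np.percentile(P[:,2],[5,50,95]))
bm=box&(C[...,2]>.012)&(hsv[...,0]>=16)&(hsv[...,2]>80);Q=C[bm];print("bristle",bm.sum(),np.median(Q,0),Q.min(0),Q.max(0))
d=E-N;d[2]=0;d/=np.linalg.norm(d);d=d*np.cos(.04)+np.array([0,0,-.04]);print("d",d)
np.savez("brush.npz",E=E,d=d)
B=fk.fit();fk.SG=B[1];p=B[2]
lo=np.array([-2.96,-.34,-1.41,.24,-1.37,.17,-2.96])+.05;hi=np.array([2.96,2.1,1.46,2.44,4.51,1.92,2.96])-.05
def ik(x,M,q0s):
    bst=None
    for q0 in q0s:
        f=least_squares(lambda q:np.r_[(fk.fk(q,p)[0]-x)*5,(fk.fk(q,p)[1]-M).ravel(),.003*(q-q0)],np.clip(q0,lo+.01,hi-.01),bounds=(lo,hi))
        if bst is None or f.cost<bst.cost: bst=f
    return bst
from scipy.optimize import least_squares
rng=np.random.default_rng(0);q0s=[r.get_obs()["joints"],np.array([0,.5,0,1.9,0,.9,0]),np.array([0,.5,0,1.9,1,1.2,0])]+[lo+(hi-lo)*rng.random(7) for _ in range(4)]
c=E-.104*d
tl=np.radians(20)
z=d*np.sin(tl)+np.array([0,0,-1])*np.cos(tl);z/=np.linalg.norm(z)
for sg in(1,-1):
    y=sg*np.cross(d,z);y/=np.linalg.norm(y);M=np.c_[np.cross(y,z),y,z];x=c+.008*z
    f=ik(x,M,q0s);print("regrip",sg,"tcp",x.round(4),"rotvec",R.from_matrix(M).as_rotvec().round(3),"res",f.cost.round(5),f.x.round(2))
    dt=M.T@d
    for az in(-150,-120,-90,-60):
        kz=np.array([np.cos(np.radians(az)),np.sin(np.radians(az)),0])
        for ln in(0,15):
            l=np.radians(ln);df=np.array([0,0,-1])*np.cos(l)-kz*np.sin(l)  # handle end swings back toward hand
            yf=sg*np.cross(df,kz);yf/=np.linalg.norm(yf)
            A=np.c_[dt,[0,1,0],np.cross(dt,[0,1,0])];Bm=np.c_[df,yf,np.cross(df,yf)];Mf=Bm@np.linalg.inv(A)
            xf=np.array([.496,-.252,.115])+.008*Mf[:,2]
            g=ik(xf,Mf,[f.x]+q0s);print("  pot az",az,"lean",ln,"z",Mf[:,2].round(2),"res",g.cost.round(5),g.x.round(2))
E
python3 regrip.py
```

```text
px 142 (np.float64(302.2917750944862), np.float64(210.5522740399508)) (np.float64(296.9433683558823), np.float64(234.83884724916717)) end [0.39773348 0.05015411 0.014     ] neck [0.52868624 0.02931895 0.022     ] len 0.1328409940816562
handle top z [0.00721697 0.0268114  0.03254503]
bristle 242 [0.59221415 0.02168004 0.03818775] [4.42159539e-01 9.06992794e-05 1.26590946e-02] [0.61677752 0.05467282 0.05068158]
d [-0.98678828  0.15700237 -0.04      ]
regrip 1 tcp [0.4977 0.0343 0.0106] rotvec [-3.059  0.242  0.532] res 1e-05 [-0.7   0.89  0.81  1.87 -0.71  1.11 -1.21]
  pot az -150 lean 0 z [-0.8  -0.46 -0.37] res 2e-05 [-0.41  1.2   0.88  1.43  0.1   1.57  2.48]
  pot az -150 lean 15 z [-0.69 -0.4  -0.6 ] res 2e-05 [ 0.38  0.9  -0.37  1.51  0.76  1.68  1.84]
  pot az -120 lean 0 z [-0.46 -0.8  -0.37] res 2e-05 [-0.65  1.08  0.9   1.78  0.35  1.07  2.5 ]
  pot az -120 lean 15 z [-0.4  -0.69 -0.6 ] res 2e-05 [-0.6   0.92  0.89  1.85  0.25  0.95  2.62]
  pot az -90 lean 0 z [ 0.   -0.93 -0.37] res 2e-05 [-1.09  1.63  1.41  2.15 -0.77  0.51 -2.66]
  pot az -90 lean 15 z [ 0.  -0.8 -0.6] r
[... 437 characters left out ...]
8  1.41  0.5   1.69 -1.02]
  pot az -150 lean 15 z [-0.69 -0.4  -0.6 ] res 1e-05 [-0.21  0.91  0.52  1.54  0.25  1.43 -0.87]
  pot az -120 lean 0 z [-0.46 -0.8  -0.37] res 1e-05 [-0.2   0.86  0.25  1.75  0.85  1.35 -1.04]
  pot az -120 lean 15 z [-0.4  -0.69 -0.6 ] res 0.0 [-0.1   0.72  0.19  1.82  0.78  1.18 -0.96]
  pot az -90 lean 0 z [ 0.   -0.93 -0.37] res 1e-05 [-0.17  0.73  0.13  2.09  1.41  1.13 -1.26]
  pot az -90 lean 15 z [ 0.  -0.8 -0.6] res 1e-05 [-0.07  0.59  0.1   2.11  1.29  0.91 -1.05]
  pot az -60 lean 0 z [ 0.46 -0.8  -0.37] res 2e-05 [ 0.2   0.71 -0.2   2.37  2.17  1.25 -1.47]
  pot az -60 lean 15 z [ 0.4  -0.69 -0.6 ] res 1e-05 [ 0.31  0.51 -0.21  2.33  2.04  0.83 -1.21]
```

send_rows:
  deltas:
    - {"dx":4,"dy":0,"dz":20,"rx":0,"ry":0,"rz":7}
    - {"dx":8,"dy":0,"dz":40,"rx":0,"ry":0,"rz":14}
    - {"dx":12,"dy":0,"dz":60,"rx":0,"ry":0,"rz":21}
    - {"dx":16,"dy":0,"dz":80,"rx":0,"ry":0,"rz":28}
    - {"dx":20,"dy":0,"dz":100,"rx":0,"ry":0,"rz":35}

```text
clock: 10.92
tcp_pos: [0.4984, 0.0339, 0.2574]
orientation: [-2.993, -0.668, -0.354]
contact_force: [0.1, 0.8, 0.3]
grip_width: 0.0604
gripper_force: 0.0
```

send_rows:
  deltas:
    - {"dx":4,"dy":0,"dz":0,"rx":0,"ry":0,"rz":7}
    - {"dx":8,"dy":0,"dz":0,"rx":0,"ry":0,"rz":14}
    - {"dx":12,"dy":0,"dz":0,"rx":0,"ry":0,"rz":21}
    - {"dx":16,"dy":0,"dz":0,"rx":0,"ry":0,"rz":28}
    - {"dx":20,"dy":0,"dz":0,"rx":0,"ry":0,"rz":35}

```text
clock: 11.33
tcp_pos: [0.5186, 0.0342, 0.2564]
orientation: [-2.598, -1.506, -0.307]
contact_force: [0.4, 0.5, -0.2]
grip_width: 0.0598
gripper_force: 0.0
```

send_rows:
  deltas:
    - {"dx":0,"dy":0,"dz":0,"rx":0,"ry":0,"rz":7}
    - {"dx":0,"dy":0,"dz":0,"rx":0,"ry":0,"rz":14}
    - {"dx":0,"dy":0,"dz":0,"rx":0,"ry":0,"rz":21}
    - {"dx":0,"dy":0,"dz":0,"rx":0,"ry":0,"rz":28}
    - {"dx":0,"dy":0,"dz":0,"rx":0,"ry":0,"rz":35}

```text
clock: 11.75
tcp_pos: [0.5185, 0.0338, 0.2564]
orientation: [-1.993, -2.181, -0.234]
contact_force: [0.3, -0.2, 0.1]
grip_width: 0.0605
gripper_force: 0.0
```

send_rows:
  deltas:
    - {"dx":0,"dy":0,"dz":0,"rx":0,"ry":0,"rz":7}
    - {"dx":0,"dy":0,"dz":0,"rx":0,"ry":0,"rz":14}
    - {"dx":0,"dy":0,"dz":0,"rx":0,"ry":0,"rz":21}
    - {"dx":0,"dy":0,"dz":0,"rx":0,"ry":0,"rz":28}
    - {"dx":0,"dy":0,"dz":0,"rx":0,"ry":0,"rz":35}

```text
clock: 12.17
tcp_pos: [0.5186, 0.0339, 0.2563]
orientation: [-1.231, -2.649, -0.143]
contact_force: [-0.3, -0.2, 0.9]
grip_width: 0.0602
gripper_force: 0.0
```

```bash
cat > rg2.py <<'E'
from h import *
o=r.get_obs();R0=R.from_rotvec(o["orientation"]).as_matrix();print(o["joints"].round(2),o["tcp_pos"])
d=np.array([-.985,.168,-.05]);d/=np.linalg.norm(d);z=np.array([-.337,.057,-.94]);z/=np.linalg.norm(z)
y=-np.cross(d,z);y/=np.linalg.norm(y);M=np.c_[np.cross(y,z),y,z]
rv=R.from_matrix(M@R0.T).as_rotvec(degrees=True);print("rv",rv,np.linalg.norm(rv));x=np.array([.517,.030,.027])+.008*z;print(x,(x-o["tcp_pos"])*1000)
E
python3 rg2.py
```

```text
[-0.63  0.35  0.71  1.85 -0.42  1.23  0.95] [0.51859783 0.03392799 0.25634748]
rv [ 3.34484915  5.51645467 40.08551648] 40.601329036197214
[0.51430456 0.0304559  0.01948157] [  -4.29326899   -3.47208193 -236.86590508]
```

send_rows:
  deltas:
    - {"dx":0,"dy":0,"dz":-10,"rx":0.5,"ry":0.9,"rz":6.5}
    - {"dx":-1,"dy":-1,"dz":-20,"rx":1.1,"ry":1.8,"rz":13}
    - {"dx":-2,"dy":-2,"dz":-30,"rx":1.6,"ry":2.7,"rz":19.5}
    - {"dx":-3,"dy":-3,"dz":-40,"rx":2.2,"ry":3.6,"rz":26}
    - {"dx":-4,"dy":-3,"dz":-50,"rx":2.7,"ry":4.5,"rz":33}

```text
clock: 12.58
tcp_pos: [0.5145, 0.0305, 0.2059]
orientation: [-0.413, -2.784, -0.06]
contact_force: [0.6, 0.5, -0.4]
grip_width: 0.06
gripper_force: 0.0
```

send_rows:
  deltas:
    - {"dx":0,"dy":0,"dz":-20,"rx":0.3,"ry":0.5,"rz":3.5}
    - {"dx":0,"dy":0,"dz":-45,"rx":0.6,"ry":1,"rz":7.1}
    - {"dx":0,"dy":0,"dz":-70,"rx":0.6,"ry":1,"rz":7.1}
    - {"dx":0,"dy":0,"dz":-90,"rx":0.6,"ry":1,"rz":7.1}
    - {"dx":0,"dy":0,"dz":-90,"rx":0.6,"ry":1,"rz":7.1}

```text
clock: 13.0
tcp_pos: [0.512, 0.0314, 0.1131]
orientation: [-0.243, -2.778, -0.04]
contact_force: [-1.3, -0.2, 0.5]
grip_width: 0.0601
gripper_force: 0.0
```

```bash
python3 rg2.py; cat > wb.py <<'E'
from h import *
o=r.get_obs();Rm=R.from_rotvec(o["orientation"]).as_matrix()
for n in("wrist","top","scene"):
    g=cam(n);C=cloud(g);hsv=cv2.cvtColor(g["frame"],cv2.COLOR_BGR2HSV).astype(int)
    box=(C[...,0]>.37)&(C[...,0]<.66)&(abs(C[...,1]-.03)<.06)&(C[...,2]<.055)&(C[...,2]>.008)
    for nm,m in(("handle",box&(hsv[...,1]>100)&(hsv[...,2]>60)&((hsv[...,0]<15)|(hsv[...,0]>172))),("bristle",box&(hsv[...,0]>=15)&(hsv[...,0]<40)&(hsv[...,2]>60)&(hsv[...,1]>30))):
        m=cv2.morphologyEx(m.astype(np.uint8),cv2.MORPH_OPEN,np.ones((2,2)))
        k=cv2.connectedComponentsWithStats(m)
        if len(k[2])<2: print(n,nm,0);continue
        m=k[1]==1+k[2][1:,4].argmax();P=C[m];print(n,nm,m.sum(),"min",P.min(0).round(3),"max",P.max(0).round(3))
        if nm=="handle" and m.sum()>40:
            for lo in np.arange(.4,.55,.02):
                q=P[(P[:,0]>lo)&(P[:,0]<lo+.02)]
                if len(q)>8: print("  x",(lo+.01).round(3),"y mid",np.round((q[:,1].min()+q[:,1].max())/2,4),"w",np.ptp(q[:,1]).round(4),"top",np.percentile(q[:,2],90).round(4))
    if n=="wrist": cv2.imwrite("pics/wb.png",g["frame"])
E
python3 wb.py
```

```text
[-0.48  0.61  0.49  1.84 -0.37  1.15  1.6 ] [0.51197808 0.0313857  0.11310378]
rv [ 0.04570829 -0.30839247  0.29520597] 0.42935035564367746
[0.51430456 0.0304559  0.01948157] [  2.32648627  -0.92979408 -93.62221087]
wrist handle 4095 min [0.412 0.018 0.002] max [0.54  0.058 0.264]
  x 0.41 y mid 0.0481 w 0.0202 top 0.0249
  x 0.43 y mid 0.0459 w 0.0242 top 0.0268
  x 0.45 y mid 0.0432 w 0.0243 top 0.0281
  x 0.47 y mid 0.0395 w 0.0238 top 0.0289
  x 0.49 y mid 0.0365 w 0.0229 top 0.03
  x 0.51 y mid 0.0326 w 0.0236 top 0.0319
  x 0.53 y mid 0.0299 w 0.0243 top 0.0328
wrist bristle 2995 min [0.486 0.    0.002] max [0.601 0.045 0.264]
top handle 226 min [ 0.225 -0.014 -0.004] max [0.53  0.053 1.39 ]
  x 0.41 y mid 0.0444 w 0.0171 top 0.0254
  x 0.43 y mid 0.0416 w 0.0173 top 0.0293
  x 0.45 y mid 0.0402 w 0.0201 top 0.0296
  x 0.47 y mid 0.0359 w 0.0171 top 0.0311
  x 0.49 y mid 0.0303 w 0.0114 top 0.0304
  x 0.51 y mid 0.026 w 0.0086 top 0.032
  x 0.53 y mid 0.0246 w 0.0113 top 0.0344
top bristle 19 min [0.517 0.012 0.002] max [0.554 0.031 0.176]
scene handle 117 min [0.404 0.026 0.   ] max [0.537 0.06  0.036]
  x 0.43 y mid 0.0484 w 0.015 top 0.0267
  x 0.45 y mid 0.0458 w 0.0175 top 0.0284
  x 0.47 y mid 0.0438 w 0.0141 top 0.0294
  x 0.49 y mid 0.0386 w 0.0177 top 0.0292
  x 0.51 y mid 0.0361 w 0.0134 top 0.0324
  x 0.53 y mid 0.0326 w 0.0134 top 0.0336
scene bristle 240 min [ 0.529 -0.019 -0.   ] max [1.577 0.049 1.02 ]
```

send_rows:
  deltas:
    - {"dx":0,"dy":1,"dz":-25,"rx":0,"ry":0,"rz":0}
    - {"dx":0,"dy":1,"dz":-50,"rx":0,"ry":0,"rz":0}
    - {"dx":0,"dy":1,"dz":-70,"rx":0,"ry":0,"rz":0}
    - {"dx":0,"dy":1,"dz":-85,"rx":0,"ry":0,"rz":0}
    - {"dx":0,"dy":1,"dz":-93,"rx":0,"ry":0,"rz":0}

```text
clock: 13.57
tcp_pos: [0.515, 0.0321, 0.0236]
orientation: [-0.244, -2.785, -0.042]
contact_force: [-0.5, 0.6, -0.2]
grip_width: 0.0599
gripper_force: 0.0
```

send_rows:
  deltas:
    - {"dx":0,"dy":0,"dz":0,"rx":0,"ry":0,"rz":0}
    - {"dx":0,"dy":0,"dz":0,"rx":0,"ry":0,"rz":0}

```text
clock: 13.73
tcp_pos: [0.5156, 0.0319, 0.0249]
orientation: [-0.244, -2.786, -0.041]
contact_force: [0.0, -0.4, 0.6]
grip_width: 0.0599
gripper_force: 0.0
```

```bash
python3 rg2.py
```

```text
[-0.44  0.74  0.44  1.86 -0.44  1.    1.66] [0.51557655 0.0318673  0.02492524]
rv [0.05008065 0.17327841 0.32251396] 0.3695250096106596
[0.51430456 0.0304559  0.01948157] [-1.27198641 -1.4113944  -5.44367243]
```

send_rows:
  deltas:
    - {"dx":-1,"dy":0,"dz":-3,"rx":0,"ry":0,"rz":0}
    - {"dx":-2,"dy":0,"dz":-5,"rx":0,"ry":0,"rz":0}
    - {"dx":-2,"dy":0,"dz":-5,"rx":0,"ry":0,"rz":0}

```text
clock: 13.98
tcp_pos: [0.513, 0.0321, 0.0195]
orientation: [-0.244, -2.786, -0.041]
contact_force: [-0.3, -1.2, -0.8]
grip_width: 0.06
gripper_force: 0.0
```

send_rows:
  deltas:
    - {"dx":0,"dy":0,"dz":0,"rx":0,"ry":0,"rz":0}
    - {"dx":0,"dy":0,"dz":0,"rx":0,"ry":0,"rz":0}
    - {"dx":0,"dy":0,"dz":0,"rx":0,"ry":0,"rz":0}
    - {"dx":0,"dy":0,"dz":0,"rx":0,"ry":0,"rz":0}
    - {"dx":0,"dy":0,"dz":0,"rx":0,"ry":0,"rz":0}
  jaw: 10
  newtons: 40

```text
clock: 14.4
tcp_pos: [0.5131, 0.0319, 0.0194]
orientation: [-0.244, -2.786, -0.041]
contact_force: [0.2, -0.7, 1.7]
grip_width: 0.0207
gripper_force: 39.0
```

send_rows:
  deltas:
    - {"dx":0,"dy":0,"dz":0,"rx":0,"ry":0,"rz":0}
    - {"dx":0,"dy":0,"dz":0,"rx":0,"ry":0,"rz":0}
    - {"dx":0,"dy":0,"dz":0,"rx":0,"ry":0,"rz":0}
    - {"dx":0,"dy":0,"dz":0,"rx":0,"ry":0,"rz":0}

```text
clock: 14.73
tcp_pos: [0.5131, 0.032, 0.0193]
orientation: [-0.244, -2.786, -0.041]
contact_force: [-0.3, 0.9, 5.0]
grip_width: 0.0208
gripper_force: 39.1
```

send_rows:
  deltas:
    - {"dx":0,"dy":0,"dz":20,"rx":0,"ry":0,"rz":0}
    - {"dx":0,"dy":0,"dz":50,"rx":0,"ry":0,"rz":0}
    - {"dx":0,"dy":0,"dz":90,"rx":0,"ry":0,"rz":0}
    - {"dx":0,"dy":0,"dz":130,"rx":0,"ry":0,"rz":0}
    - {"dx":0,"dy":0,"dz":170,"rx":0,"ry":0,"rz":0}

```text
clock: 15.15
tcp_pos: [0.5123, 0.0319, 0.1904]
orientation: [-0.244, -2.784, -0.04]
contact_force: [1.5, 1.0, -0.1]
grip_width: 0.0203
gripper_force: 39.2
```

send_rows:
  deltas:
    - {"dx":0,"dy":0,"dz":30,"rx":0,"ry":0,"rz":0}
    - {"dx":0,"dy":0,"dz":60,"rx":0,"ry":0,"rz":0}
    - {"dx":0,"dy":0,"dz":80,"rx":0,"ry":0,"rz":0}
    - {"dx":0,"dy":0,"dz":80,"rx":0,"ry":0,"rz":0}
    - {"dx":0,"dy":0,"dz":80,"rx":0,"ry":0,"rz":0}

```text
clock: 15.57
tcp_pos: [0.5133, 0.0321, 0.2695]
orientation: [-0.243, -2.787, -0.042]
contact_force: [-0.8, -0.0, -0.5]
grip_width: 0.0208
gripper_force: 39.2
```

```bash
cat > held.py <<'E'
from h import *
import sys
# brush axis seen in scene+top relative to tool
o=r.get_obs();Rm=R.from_rotvec(o["orientation"]).as_matrix();print(o["joints"].round(2),o["tcp_pos"].round(4),o["grip_width"])
gp=o["tcp_pos"]-.008*Rm[:,2]
print("R",Rm.round(3).tolist())
g=cam("scene");C=cloud(g);hsv=cv2.cvtColor(g["frame"],cv2.COLOR_BGR2HSV).astype(int)
near=np.linalg.norm(C-gp,axis=2)<.14
hd=near&(hsv[...,0]<15)&(hsv[...,1]>110)&(hsv[...,2]>70)
br=near&(hsv[...,0]>=15)&(hsv[...,0]<40)&(hsv[...,1]>30)&(hsv[...,2]>70)
for nm,m in(("h",hd),("b",br)):
    k=cv2.connectedComponentsWithStats(m.astype(np.uint8))
    for i in range(1,k[0]):
        if k[2][i,4]>15:
            mm=k[1]==i;P=C[mm];L=(P-gp)@Rm;print(nm,mm.sum(),k[3][i].round(),"tool med",np.median(L,0).round(4),"x ext",np.percentile(L[:,0],[1,99]).round(4))
cv2.imwrite("pics/"+sys.argv[1],cv2.resize(g["frame"][60:270,150:430],(800,600)))
E
python3 held.py h1.png
```

```text
[-0.54  0.42  0.57  1.72 -0.27  1.42  1.51] [0.5133 0.0321 0.2695] 0.02082288903175823
R [[-0.927, 0.173, -0.333], [0.163, 0.985, 0.058], [0.338, -0.0, -0.941]]
h 53 [301. 165.] tool med [ 0.0061  0.0003 -0.0013] x ext [-0.0142  0.039 ]
b 32 [316. 163.] tool med [-0.0077  0.0447 -0.0358] x ext [-0.0145  0.0123]
b 292 [298. 181.] tool med [-0.073   0.0034 -0.0344] x ext [-0.0931 -0.0099]
```

View pics/h1.png

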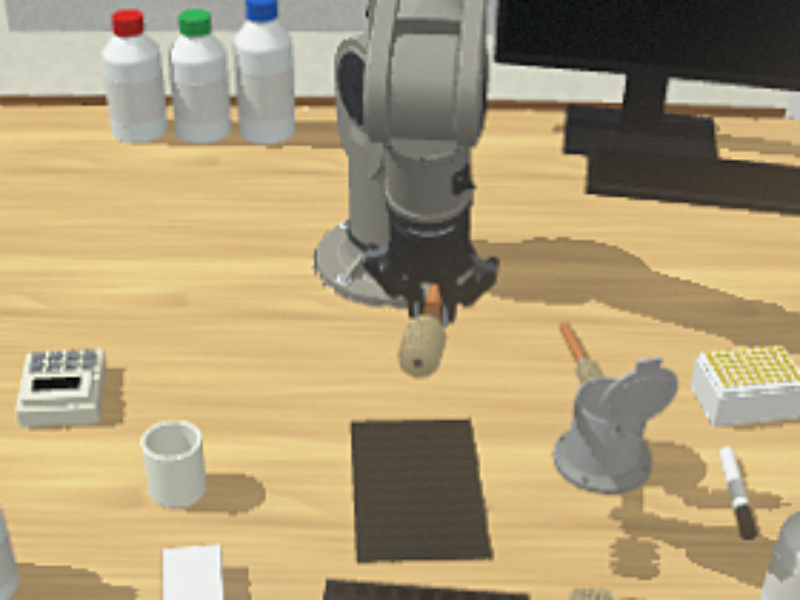

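```bash
cat > pot.py <<'E'
from h import *
import sys
o=r.get_obs();Rm=R.from_rotvec(o["orientation"]).as_matrix()
Rg=R.from_rotvec([-.244,-2.785,-.041]).as_matrix()
d=np.array([-.985,.165,-.06]);d/=np.linalg.norm(d);dt=Rg.T@d;dt[1]=0;dt/=np.linalg.norm(dt)
az,ln=np.radians(float(sys.argv[1])),np.radians(float(sys.argv[2]));k=np.array([np.cos(az),np.sin(az),0])
df=np.array([0,0,-1])*np.cos(ln)-k*np.sin(ln);yf=-np.cross(df,k);yf/=np.linalg.norm(yf)
A=np.c_[dt,[0,1,0],np.cross(dt,[0,1,0])];B=np.c_[df,yf,np.cross(df,yf)];M=B@A.T
rv=R.from_matrix(M@Rm.T).as_rotvec(degrees=True);print(o["joints"].round(2),"d now",(Rm@dt).round(3),"zf",M[:,2].round(3),"rv",rv.round(2),np.linalg.norm(rv).round(1))
end=np.array([.497,-.252,.008])-k*.005;L=.104
gp=end-L*df;x=gp+.008*M[:,2];print("tcp at floor",x.round(4),"delta",((x-o["tcp_pos"])*1000).round(1))
print("end now",(o["tcp_pos"]-.008*Rm[:,2]+L*(Rm@dt)).round(4))
E
for a in "-130" "-115" "-100"; do python3 pot.py $a 8; done
```

```text
[-0.54  0.42  0.57  1.72 -0.27  1.42  1.51] d now [-0.983  0.173 -0.06 ] zf [-0.549 -0.654 -0.52 ] rv [-86.73 -31.66 -97.73] 134.4
tcp at floor [ 0.4865 -0.2645  0.1068] delta [ -26.1 -296.7 -161.6]
end now [0.413  0.0497 0.2697]
[-0.54  0.42  0.57  1.72 -0.27  1.42  1.51] d now [-0.983  0.173 -0.06 ] zf [-0.361 -0.774 -0.52 ] rv [-78.78 -41.1  -86.16] 123.8
tcp at floor [ 0.4901 -0.2668  0.1068] delta [ -22.5 -299.  -161.6]
end now [0.413  0.0497 0.2697]
[-0.54  0.42  0.57  1.72 -0.27  1.42  1.51] d now [-0.983  0.173 -0.06 ] zf [-0.148 -0.841 -0.52 ] rv [-70.38 -49.37 -74.29] 113.6
tcp at floor [ 0.4942 -0.2681  0.1068] delta [ -18.4 -300.3 -161.6]
end now [0.413  0.0497 0.2697]
```

send_rows:
  deltas:
    - {"dx":0,"dy":-10,"dz":4,"rx":-3.9,"ry":-2.1,"rz":-4.3}
    - {"dx":0,"dy":-20,"dz":8,"rx":-7.9,"ry":-4.1,"rz":-8.6}
    - {"dx":0,"dy":-30,"dz":12,"rx":-11.8,"ry":-6.2,"rz":-12.9}
    - {"dx":0,"dy":-40,"dz":16,"rx":-15.8,"ry":-8.2,"rz":-17.2}
    - {"dx":0,"dy":-50,"dz":20,"rx":-19.7,"ry":-10.3,"rz":-21.5}

```text
clock: 16.03
tcp_pos: [0.512, -0.0186, 0.2877]
orientation: [-0.891, -2.864, 0.348]
contact_force: [-0.1, -0.5, 0.3]
grip_width: 0.0205
gripper_force: 39.2
```

send_rows:
  deltas:
    - {"dx":0,"dy":-10,"dz":4,"rx":-3.9,"ry":-2.1,"rz":-4.3}
    - {"dx":0,"dy":-20,"dz":8,"rx":-7.9,"ry":-4.1,"rz":-8.6}
    - {"dx":0,"dy":-30,"dz":12,"rx":-11.8,"ry":-6.2,"rz":-12.9}
    - {"dx":0,"dy":-40,"dz":16,"rx":-15.8,"ry":-8.2,"rz":-17.2}
    - {"dx":0,"dy":-50,"dz":20,"rx":-19.7,"ry":-10.3,"rz":-21.5}

```text
clock: 16.45
tcp_pos: [0.512, -0.0682, 0.308]
orientation: [1.455, 2.564, -0.713]
contact_force: [-0.7, 1.0, -0.9]
grip_width: 0.0203
gripper_force: 39.2
```

send_rows:
  deltas:
    - {"dx":0,"dy":-10,"dz":0,"rx":-3.9,"ry":-2.1,"rz":-4.3}
    - {"dx":0,"dy":-20,"dz":0,"rx":-7.9,"ry":-4.1,"rz":-8.6}
    - {"dx":0,"dy":-30,"dz":0,"rx":-11.8,"ry":-6.2,"rz":-12.9}
    - {"dx":0,"dy":-40,"dz":0,"rx":-15.8,"ry":-8.2,"rz":-17.2}
    - {"dx":0,"dy":-50,"dz":0,"rx":-19.7,"ry":-10.3,"rz":-21.5}

```text
clock: 16.87
tcp_pos: [0.5121, -0.1179, 0.3077]
orientation: [1.792, 1.938, -0.96]
contact_force: [0.1, 0.2, -0.9]
grip_width: 0.0206
gripper_force: 39.2
```

```bash
python3 pot.py -115 8
```

```text
[-1.02  0.55  1.05  1.85  0.28  1.24 -0.03] d now [-0.219  0.42  -0.881] zf [-0.361 -0.774 -0.52 ] rv [-19.4  -10.37 -21.47] 30.7
tcp at floor [ 0.4901 -0.2668  0.1068] delta [ -22.  -148.9 -200.9]
end now [ 0.4909 -0.0689  0.2219]
```

send_rows:
  deltas:
    - {"dx":-4,"dy":-30,"dz":0,"rx":-3.9,"ry":-2.1,"rz":-4.3}
    - {"dx":-8,"dy":-60,"dz":0,"rx":-7.8,"ry":-4.1,"rz":-8.6}
    - {"dx":-13,"dy":-90,"dz":0,"rx":-11.6,"ry":-6.2,"rz":-12.9}
    - {"dx":-18,"dy":-120,"dz":0,"rx":-15.5,"ry":-8.3,"rz":-17.2}
    - {"dx":-22,"dy":-149,"dz":0,"rx":-19.4,"ry":-10.4,"rz":-21.5}

```text
clock: 17.28
tcp_pos: [0.4898, -0.2678, 0.3076]
orientation: [1.987, 1.266, -1.118]
contact_force: [-0.7, 0.4, 0.1]
grip_width: 0.0206
gripper_force: 39.2
```

send_rows:
  deltas:
    - {"dx":0,"dy":0,"dz":-20,"rx":0,"ry":0,"rz":0}
    - {"dx":0,"dy":0,"dz":-40,"rx":0,"ry":0,"rz":0}
    - {"dx":0,"dy":0,"dz":-60,"rx":0,"ry":0,"rz":0}
    - {"dx":0,"dy":0,"dz":-80,"rx":0,"ry":0,"rz":0}
    - {"dx":0,"dy":0,"dz":-90,"rx":0,"ry":0,"rz":0}

```text
clock: 17.7
tcp_pos: [0.4894, -0.2666, 0.2156]
orientation: [1.987, 1.273, -1.119]
contact_force: [0.3, 0.2, -0.3]
grip_width: 0.0204
gripper_force: 39.3
```

send_rows:
  deltas:
    - {"dx":0,"dy":0,"dz":0,"rx":0,"ry":0,"rz":0}
    - {"dx":0,"dy":0,"dz":0,"rx":0,"ry":0,"rz":0}

```text
clock: 17.87
tcp_pos: [0.4905, -0.2672, 0.219]
orientation: [1.987, 1.271, -1.116]
contact_force: [-0.1, -0.3, -0.4]
grip_width: 0.0205
gripper_force: 39.3
```

```bash
python3 pot.py -115 8; python3 - <<'E'
from h import *
s=cam("scene");t=cam("top")
o=r.get_obs();Rm=R.from_rotvec(o["orientation"]).as_matrix();gp=o["tcp_pos"]-.008*Rm[:,2]
for n,g in(("S",s),("T",t)):
    C=cloud(g);hsv=cv2.cvtColor(g["frame"],cv2.COLOR_BGR2HSV).astype(int);near=(np.linalg.norm(C-gp,axis=2)<.14)&(np.hypot(C[...,0]-gp[0],C[...,1]-gp[1])<.05)
    hd=near&((hsv[...,0]<15)|(hsv[...,0]>172))&(hsv[...,1]>100)&(C[...,2]<gp[2]-.012)
    if hd.sum()>8:
        P=C[hd];print(n,"handle",hd.sum(),"zmin",P[:,2].min());
        for lo in np.arange(.08,.25,.02):
            q=P[(P[:,2]>lo)&(P[:,2]<lo+.02)]
            if len(q)>3: print("  z",(lo+.01).round(3),"x",q[:,0].mean().round(4),"y mid",((q[:,1].min()+q[:,1].max())/2).round(4),"w",np.ptp(q[:,1]).round(4))
cv2.imwrite("pics/p1.png",np.hstack([cv2.resize(s["frame"][120:260,140:280],(400,400)),cv2.resize(t["frame"][150:290,290:430],(400,400))]))
E
```

```text
[-0.78  0.91  1.09  1.91  0.25  1.01 -0.38] d now [ 0.058  0.128 -0.99 ] zf [-0.361 -0.774 -0.52 ] rv [-0.11 -0.03 -0.16] 0.2
tcp at floor [ 0.4901 -0.2668  0.1068] delta [  -0.4    0.4 -112.1]
end now [ 0.4994 -0.2477  0.1202]
S handle 111 zmin 0.12588598526689898
  z 0.13 x 0.5038 y mid -0.2534 w 0.0152
  z 0.15 x 0.5028 y mid -0.2543 w 0.0169
  z 0.17 x 0.5017 y mid -0.257 w 0.015
  z 0.19 x 0.5013 y mid -0.2584 w 0.0153
T handle 10 zmin 0.15055041537577019
  z 0.15 x 0.4854 y mid -0.2517 w 0.0069
  z 0.17 x 0.4866 y mid -0.2528 w 0.0071
```

View pics/p1.png

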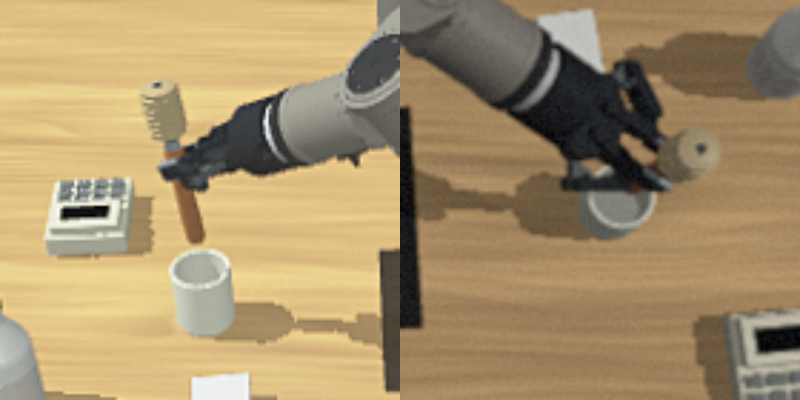

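The brush is vertical with its handle down, directly above the pot (scene crop: handle end (195,240), pot mouth (202,268)). Lowering it now.

send_rows:
  deltas:
    - {"dx":0,"dy":0,"dz":-20,"rx":0,"ry":0,"rz":0}
    - {"dx":0,"dy":0,"dz":-40,"rx":0,"ry":0,"rz":0}
    - {"dx":0,"dy":0,"dz":-60,"rx":0,"ry":0,"rz":0}
    - {"dx":0,"dy":0,"dz":-80,"rx":0,"ry":0,"rz":0}
    - {"dx":0,"dy":0,"dz":-92,"rx":0,"ry":0,"rz":0}

```text
clock: 18.38
tcp_pos: [0.4913, -0.2667, 0.1263]
orientation: [1.988, 1.271, -1.112]
contact_force: [0.0, 0.6, -0.8]
grip_width: 0.0205
gripper_force: 39.3
```

send_rows:
  deltas:
    - {"dx":0,"dy":0,"dz":-4,"rx":0,"ry":0,"rz":0}
    - {"dx":0,"dy":0,"dz":-8,"rx":0,"ry":0,"rz":0}
    - {"dx":0,"dy":0,"dz":-11,"rx":0,"ry":0,"rz":0}
    - {"dx":0,"dy":0,"dz":-11,"rx":0,"ry":0,"rz":0}

```text
clock: 18.72
tcp_pos: [0.4913, -0.2671, 0.1166]
orientation: [1.988, 1.27, -1.112]
contact_force: [0.1, 0.3, -1.0]
grip_width: 0.0205
gripper_force: 39.3
```

```bash
python3 pot.py -115 8
```

```text
[-0.72  1.05  0.98  1.92  0.17  0.89 -0.47] d now [ 0.061  0.129 -0.99 ] zf [-0.361 -0.774 -0.52 ] rv [-0.15  0.14 -0.17] 0.3
tcp at floor [ 0.4901 -0.2668  0.1068] delta [-1.2  0.3 -9.8]
end now [ 0.5005 -0.2475  0.0179]
```

Small steps down until it makes contact.

send_rows:
  deltas:
    - {"dx":0,"dy":0,"dz":-2,"rx":0,"ry":0,"rz":0}
    - {"dx":0,"dy":0,"dz":-4,"rx":0,"ry":0,"rz":0}
    - {"dx":0,"dy":0,"dz":-6,"rx":0,"ry":0,"rz":0}
    - {"dx":0,"dy":0,"dz":-6,"rx":0,"ry":0,"rz":0}

```text
clock: 19.05
tcp_pos: [0.491, -0.2669, 0.11]
orientation: [1.988, 1.271, -1.113]
contact_force: [0.0, 0.6, -0.5]
grip_width: 0.0209
gripper_force: 39.3
```

send_rows:
  deltas:
    - {"dx":0,"dy":0,"dz":-1,"rx":0,"ry":0,"rz":0}
    - {"dx":0,"dy":0,"dz":-2,"rx":0,"ry":0,"rz":0}
    - {"dx":0,"dy":0,"dz":-2,"rx":0,"ry":0,"rz":0}

```text
clock: 19.3
tcp_pos: [0.4909, -0.2674, 0.1088]
orientation: [1.988, 1.269, -1.114]
contact_force: [-0.8, 1.5, 2.4]
grip_width: 0.0201
gripper_force: 39.4
```

send_rows:
  deltas:
    - {"dx":0,"dy":0,"dz":-1,"rx":0,"ry":0,"rz":0}
    - {"dx":0,"dy":0,"dz":-1,"rx":0,"ry":0,"rz":0}
    - {"dx":0,"dy":0,"dz":-1,"rx":0,"ry":0,"rz":0}

```text
clock: 19.55
tcp_pos: [0.4907, -0.2678, 0.1086]
orientation: [1.987, 1.268, -1.115]
contact_force: [-1.4, 0.8, 7.3]
grip_width: 0.0207
gripper_force: 39.7
```

send_rows:
  deltas:
    - {"dx":0,"dy":0,"dz":0.5,"rx":0,"ry":0,"rz":0}
    - {"dx":0,"dy":0,"dz":0.5,"rx":0,"ry":0,"rz":0}
    - {"dx":0,"dy":0,"dz":0.5,"rx":0,"ry":0,"rz":0}
    - {"dx":0,"dy":0,"dz":0.5,"rx":0,"ry":0,"rz":0}
    - {"dx":0,"dy":0,"dz":0.5,"rx":0,"ry":0,"rz":0}
  jaw: 55

```text
clock: 19.97
tcp_pos: [0.491, -0.2669, 0.1074]
orientation: [1.988, 1.271, -1.113]
contact_force: [0.5, 0.5, -0.5]
grip_width: 0.0551
gripper_force: 0.0
```

send_rows:
  deltas:
    - {"dx":3,"dy":6,"dz":4,"rx":0,"ry":0,"rz":0}
    - {"dx":7,"dy":16,"dz":11,"rx":0,"ry":0,"rz":0}
    - {"dx":14,"dy":31,"dz":21,"rx":0,"ry":0,"rz":0}
    - {"dx":25,"dy":54,"dz":36,"rx":0,"ry":0,"rz":0}
    - {"dx":36,"dy":77,"dz":52,"rx":0,"ry":0,"rz":0}

```text
clock: 20.38
tcp_pos: [0.5267, -0.1891, 0.1603]
orientation: [1.989, 1.27, -1.115]
contact_force: [0.5, 0.1, -0.4]
grip_width: 0.055
gripper_force: 0.0
```

send_rows:
  deltas:
    - {"dx":11,"dy":23,"dz":15,"rx":0,"ry":0,"rz":0}
    - {"dx":22,"dy":46,"dz":35,"rx":0,"ry":0,"rz":0}
    - {"dx":30,"dy":60,"dz":60,"rx":0,"ry":0,"rz":0}
    - {"dx":30,"dy":70,"dz":90,"rx":0,"ry":0,"rz":0}
    - {"dx":30,"dy":80,"dz":120,"rx":0,"ry":0,"rz":0}

```text
clock: 20.8
tcp_pos: [0.5574, -0.1084, 0.2809]
orientation: [1.987, 1.272, -1.113]
contact_force: [0.8, -0.3, -0.1]
grip_width: 0.0549
gripper_force: 0.0
```

```bash
python3 - <<'E'
from h import *
import pickle
o=r.get_obs();print(o["joints"].round(2),o["tcp_pos"],o["orientation"])
s=cam("scene");t=cam("top");pickle.dump(t,open("t4.pkl","wb"));pickle.dump(s,open("s4.pkl","wb"))
cv2.imwrite("pics/p2.png",np.hstack([cv2.resize(s["frame"][100:300,130:400],(450,333)),cv2.resize(t["frame"][150:290,290:430],(333,333))]))
for n,g in(("T",t),("S",s)):
    C=cloud(g);hsv=cv2.cvtColor(g["frame"],cv2.COLOR_BGR2HSV).astype(int)
    b=(np.hypot(C[...,0]-.497,C[...,1]+.252)<.13)&(C[...,2]>.11)&(C[...,2]<.24)&(hsv[...,1]>40);P=C[b];print(n,b.sum(),P.mean(0) if len(P) else 0,P[:,2].max() if len(P) else 0)
    h=b&(C[...,2]<.13);
    q=(np.hypot(C[...,0]-.497,C[...,1]+.252)<.05)&(C[...,2]>.07)&(C[...,2]<.084)&(hsv[...,1]<60);P=C[q][:,:2];A=np.c_[2*P,np.ones(len(P))];x=np.linalg.lstsq(A,(P**2).sum(1),rcond=None)[0];print("pot",x[:2])
    q=(np.hypot(C[...,0]-.49,C[...,1]-.26)<.08)&(C[...,2]>.12)&(hsv[...,1]<70)
    if q.sum()>30:
        P=C[q];c=P.mean(0);nn=np.linalg.svd(P-c,full_matrices=False)[2][2];print("lid",q.sum(),c,nn,P.max(0))
E
```

```text
[-0.93  0.89  1.07  1.67  0.2   1.38 -0.41] [ 0.55741735 -0.1084213   0.28090932] [ 1.98683942  1.27197647 -1.11291896]
T 349 [ 0.46863242 -0.30553082  0.16885189] 0.19563899793684314
pot [ 0.4953111  -0.25120857]
lid 2380 [0.47299286 0.2263529  0.53196735] [-0.51195811 -0.85116542 -0.11582888] [0.55672089 0.30672411 0.64154887]
S 269 [ 0.48060227 -0.30657991  0.15922491] 0.19187686082510758
pot [ 0.49808043 -0.25308758]
lid 1795 [0.48103529 0.23884047 0.49646557] [0.50861595 0.85572039 0.09514422] [0.5632213  0.30879744 0.63966214]
```

View pics/p2.png

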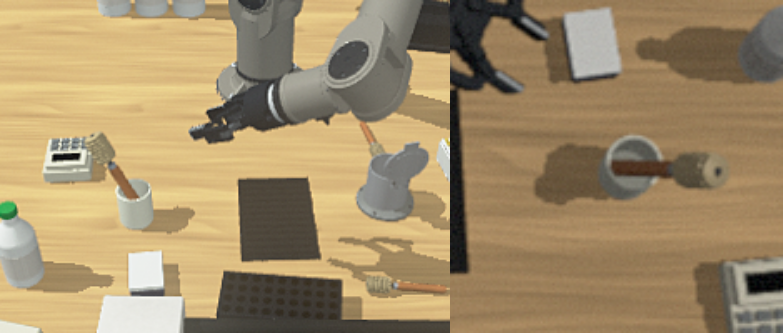

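The brush stands in the pot, bristles up and leaning on the rim. The pot hasn't moved: top (497,251) mm before and (495,251) after. Next is the lid.

```bash
cat > lid.py <<'E'
from h import *
o=r.get_obs();Rm=R.from_rotvec(o["orientation"]).as_matrix();print(o["joints"].round(2),o["tcp_pos"])
a=.27;yj=np.array([-np.sin(a),np.cos(a),0]);xj=np.array([np.cos(a),np.sin(a),0])
for s in(1,-1):
    y=s*yj;z=np.array([0,0,-1.]);M=np.c_[np.cross(y,z),y,z];rv=R.from_matrix(M@Rm.T).as_rotvec(degrees=True);print(s,rv.round(1),np.linalg.norm(rv).round(1))
H=np.array([.485,.265,.097])
def tip(th,ro=.075,t=.007):
    th=np.radians(th);x=-ro*np.cos(th)+t*np.sin(th)+.011;return H+xj*x+np.array([0,0,ro*np.sin(th)+t*np.cos(th)+.011])
w=[H+xj*.06+np.array([0,0,.086])]+[tip(t) for t in(90,75,60,45,30,15,0)]
for p in w: print(p.round(4),((p-o["tcp_pos"])*1000).round(0))
E
python3 lid.py
```

```text
[-0.94  0.88  1.07  1.67  0.2   1.38 -0.41] [ 0.55924983 -0.10862662  0.2839874 ]
1 [ 54.4  46.8 116.7] 137.0
-1 [ 39.2 -45.5 -45.2] 75.1
[0.5428 0.281  0.183 ] [ -16.  390. -101.]
[0.5023 0.2698 0.183 ] [ -57.  378. -101.]
[0.4834 0.2646 0.1823] [ -76.  373. -102.]
[0.4653 0.2595 0.1765] [ -94.  368. -108.]
[0.4493 0.2551 0.166 ] [-110.  364. -118.]
[0.4364 0.2515 0.1516] [-123.  360. -132.]
[0.4275 0.2491 0.1342] [-132.  358. -150.]
[0.4233 0.2479 0.115 ] [-136.  357. -169.]
```

send_rows:
  deltas:
    - {"dx":2,"dy":20,"dz":6,"rx":2.6,"ry":-3,"rz":-3}
    - {"dx":4,"dy":45,"dz":12,"rx":5.2,"ry":-6.1,"rz":-6}
    - {"dx":6,"dy":70,"dz":18,"rx":7.9,"ry":-9.1,"rz":-9.1}
    - {"dx":8,"dy":95,"dz":24,"rx":10.5,"ry":-12.2,"rz":-12.1}
    - {"dx":10,"dy":120,"dz":30,"rx":13.1,"ry":-15.2,"rz":-15.1}
  jaw: 0

```text
clock: 21.32
tcp_pos: [0.5669, 0.0114, 0.3097]
orientation: [2.441, 1.055, -0.806]
contact_force: [0.0, 0.7, 0.2]
grip_width: 0.0002
gripper_force: 0.0
```

send_rows:
  deltas:
    - {"dx":2,"dy":26,"dz":0,"rx":2.6,"ry":-3,"rz":-3}
    - {"dx":4,"dy":52,"dz":0,"rx":5.2,"ry":-6.1,"rz":-6}
    - {"dx":6,"dy":78,"dz":0,"rx":7.9,"ry":-9.1,"rz":-9.1}
    - {"dx":8,"dy":104,"dz":0,"rx":10.5,"ry":-12.2,"rz":-12.1}
    - {"dx":10,"dy":130,"dz":0,"rx":13.1,"ry":-15.2,"rz":-15.1}

```text
clock: 21.73
tcp_pos: [0.5769, 0.1412, 0.3095]
orientation: [2.826, 0.773, -0.434]
contact_force: [-0.2, -0.6, -0.7]
grip_width: -0.0001
gripper_force: 0.0
```

send_rows:
  deltas:
    - {"dx":-2,"dy":28,"dz":0,"rx":2.6,"ry":-3,"rz":-3}
    - {"dx":-4,"dy":56,"dz":0,"rx":5.2,"ry":-6.1,"rz":-6}
    - {"dx":-8,"dy":84,"dz":0,"rx":7.9,"ry":-9.1,"rz":-9.1}
    - {"dx":-12,"dy":112,"dz":0,"rx":10.5,"ry":-12.2,"rz":-12.1}
    - {"dx":-16,"dy":138,"dz":0,"rx":13.1,"ry":-15.2,"rz":-15.1}

```text
clock: 22.15
tcp_pos: [0.5606, 0.2794, 0.3095]
orientation: [-3.104, -0.42, -0.0]
contact_force: [0.1, 0.2, -0.2]
grip_width: -0.0002
gripper_force: 0.0
```

```bash
python3 lid.py
```

```text
[-1.35  0.63  1.26  1.65 -0.63  1.32 -1.29] [0.56056997 0.27941523 0.30949754]
1 [-1.000e-01  9.000e-01 -1.799e+02] 179.9
-1 [-0.5 -0.1  0.1] 0.6
[0.5428 0.281  0.183 ] [ -18.    2. -126.]
[0.5023 0.2698 0.183 ] [ -58.  -10. -126.]
[0.4834 0.2646 0.1823] [ -77.  -15. -127.]
[0.4653 0.2595 0.1765] [ -95.  -20. -133.]
[0.4493 0.2551 0.166 ] [-111.  -24. -144.]
[0.4364 0.2515 0.1516] [-124.  -28. -158.]
[0.4275 0.2491 0.1342] [-133.  -30. -175.]
[0.4233 0.2479 0.115 ] [-137.  -31. -194.]
```

send_rows:
  deltas:
    - {"dx":0,"dy":1,"dz":-32,"rx":0,"ry":0,"rz":0}
    - {"dx":0,"dy":2,"dz":-64,"rx":0,"ry":0,"rz":0}
    - {"dx":0,"dy":4,"dz":-95,"rx":0,"ry":0,"rz":0}
    - {"dx":0,"dy":4,"dz":-126,"rx":0,"ry":0,"rz":0}
    - {"dx":0,"dy":4,"dz":-126,"rx":0,"ry":0,"rz":0}

```text
clock: 22.57
tcp_pos: [0.5569, 0.2818, 0.1776]
orientation: [-3.108, -0.426, 0.018]
contact_force: [-1.0, -0.2, 0.4]
grip_width: -0.0001
gripper_force: 0.0
```

send_rows:
  deltas:
    - {"dx":-15,"dy":-4,"dz":0,"rx":0,"ry":0,"rz":0}
    - {"dx":-30,"dy":-8,"dz":0,"rx":0,"ry":0,"rz":0}
    - {"dx":-44,"dy":-11,"dz":0,"rx":0,"ry":0,"rz":0}
    - {"dx":-58,"dy":-14,"dz":0,"rx":0,"ry":0,"rz":0}
    - {"dx":-68,"dy":-17,"dz":0,"rx":0,"ry":0,"rz":0}

```text
clock: 22.98
tcp_pos: [0.4928, 0.2648, 0.1851]
orientation: [-3.105, -0.424, 0.001]
contact_force: [0.2, 0.6, 1.4]
grip_width: -0.0
gripper_force: 0.5
```

send_rows:
  deltas:
    - {"dx":-9,"dy":-2,"dz":-1,"rx":0,"ry":0,"rz":0}
    - {"dx":-18,"dy":-5,"dz":-4,"rx":0,"ry":0,"rz":0}
    - {"dx":-27,"dy":-7,"dz":-7,"rx":0,"ry":0,"rz":0}
    - {"dx":-35,"dy":-9,"dz":-12,"rx":0,"ry":0,"rz":0}
    - {"dx":-43,"dy":-11,"dz":-18,"rx":0,"ry":0,"rz":0}

```text
clock: 23.4
tcp_pos: [0.4493, 0.2538, 0.1653]
orientation: [-3.106, -0.425, 0.002]
contact_force: [0.0, 0.3, -0.2]
grip_width: 0.0003
gripper_force: 0.3
```

send_rows:
  deltas:
    - {"dx":-7,"dy":-2,"dz":-7,"rx":0,"ry":0,"rz":0}
    - {"dx":-13,"dy":-4,"dz":-14,"rx":0,"ry":0,"rz":0}
    - {"dx":-18,"dy":-5,"dz":-22,"rx":0,"ry":0,"rz":0}
    - {"dx":-22,"dy":-6,"dz":-31,"rx":0,"ry":0,"rz":0}
    - {"dx":-24,"dy":-6,"dz":-40,"rx":0,"ry":0,"rz":0}

```text
clock: 23.82
tcp_pos: [0.4252, 0.2477, 0.1246]
orientation: [-3.106, -0.425, 0.004]
contact_force: [-0.1, -0.1, 0.3]
grip_width: 0.0004
gripper_force: 0.2
```

```bash
python3 lid.py|head -1; python3 - <<'E'
from h import *
s=cam("scene");C=cloud(s);hsv=cv2.cvtColor(s["frame"],cv2.COLOR_BGR2HSV).astype(int)
q=(np.hypot(C[...,0]-.437,C[...,1]-.252)<.07)&(C[...,2]>.08)&(C[...,2]<.13)&(hsv[...,1]<40);P=C[q];print(q.sum(),P.min(0),P.max(0),np.median(P,0))
E
```

```text
[-1.5   0.64  1.16  2.14 -0.79  0.89 -1.16] [0.42518126 0.24767429 0.12458276]
521 [0.37718104 0.20543057 0.08003339] [0.49103768 0.29273493 0.1295174 ] [0.4491143  0.24484493 0.10834028]
```

Now press down until it makes firm contact.

send_rows:
  deltas:
    - {"dx":0,"dy":0,"dz":-4,"rx":0,"ry":0,"rz":0}
    - {"dx":0,"dy":0,"dz":-8,"rx":0,"ry":0,"rz":0}
    - {"dx":0,"dy":0,"dz":-11,"rx":0,"ry":0,"rz":0}
    - {"dx":0,"dy":0,"dz":-12,"rx":0,"ry":0,"rz":0}
    - {"dx":0,"dy":0,"dz":-12,"rx":0,"ry":0,"rz":0}

```text
clock: 24.28
tcp_pos: [0.4264, 0.248, 0.1149]
orientation: [-3.104, -0.424, 0.004]
contact_force: [-6.8, -1.9, 19.2]
grip_width: 0.0001
gripper_force: 9.2
```

send_rows:
  deltas:
    - {"dx":0,"dy":0,"dz":10,"rx":0,"ry":0,"rz":0}
    - {"dx":0,"dy":0,"dz":40,"rx":0,"ry":0,"rz":0}
    - {"dx":0,"dy":-10,"dz":80,"rx":0,"ry":0,"rz":0}
    - {"dx":10,"dy":-40,"dz":115,"rx":0,"ry":0,"rz":0}
    - {"dx":20,"dy":-75,"dz":135,"rx":0,"ry":0,"rz":0}

```text
clock: 24.7
tcp_pos: [0.4461, 0.1784, 0.2485]
orientation: [-3.106, -0.432, -0.002]
contact_force: [0.5, 0.6, 0.4]
grip_width: 0.0004
gripper_force: 0.0
```

send_rows:
  deltas:
    - {"dx":5,"dy":-30,"dz":0,"rx":0,"ry":0,"rz":0}
    - {"dx":10,"dy":-65,"dz":0,"rx":0,"ry":0,"rz":0}
    - {"dx":15,"dy":-100,"dz":0,"rx":0,"ry":0,"rz":0}
    - {"dx":20,"dy":-135,"dz":0,"rx":0,"ry":0,"rz":0}
    - {"dx":25,"dy":-160,"dz":0,"rx":0,"ry":0,"rz":0}

```text
clock: 25.12
tcp_pos: [0.4698, 0.014, 0.2466]
orientation: [-3.106, -0.421, 0.001]
contact_force: [0.1, -0.1, 0.4]
grip_width: 0.0001
gripper_force: 0.0
```

```bash
python3 - <<'E'
from h import *
s=cam("scene");t=cam("top")
for n,g in(("S",s),("T",t)):
    C=cloud(g);hsv=cv2.cvtColor(g["frame"],cv2.COLOR_BGR2HSV).astype(int)
    q=(np.hypot(C[...,0]-.437,C[...,1]-.252)<.044)&(C[...,2]>.085)&(C[...,2]<.14)&(hsv[...,1]<70);P=C[q];c=P.mean(0);nn=np.linalg.svd(P-c,full_matrices=False)[2][2];print(n,q.sum(),P.max(0),np.median(P,0),"normal",nn,"tilt",np.degrees(np.arccos(abs(nn[2]))))
cv2.imwrite("pics/end.png",np.vstack([cv2.resize(s["frame"][120:300,100:460],(600,300)),cv2.resize(t["frame"][120:330,90:510],(600,300))]))
print(r.get_obs()["clock"])
E
```

```text
S 387 [0.47972857 0.29302798 0.10934644] [0.4450738  0.2475488  0.10343252] normal [ 0.08242723 -0.05252579  0.99521193] tilt 5.6090737017668495
T 742 [0.47925532 0.2942886  0.11390216] [0.4355179  0.2503937  0.10422168] normal [7.83117224e-05 7.97321472e-03 9.99968210e-01] tilt 0.45685842829031653
25.2167
```

View pics/end.png

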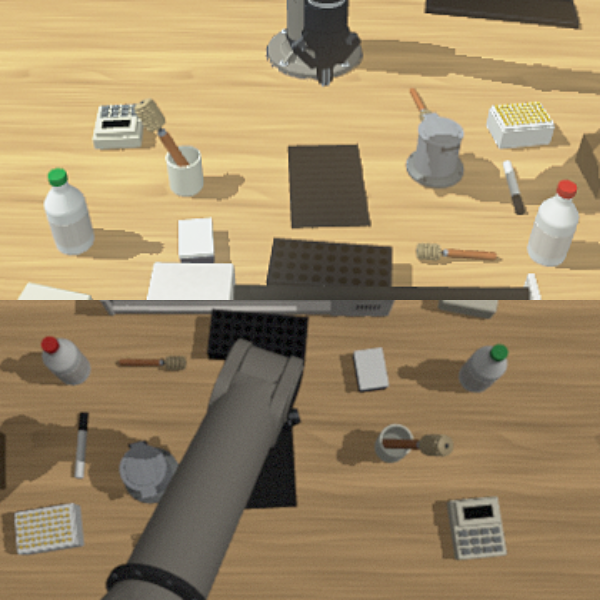

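The pictures show the lid flat on the jar at scene (440,130), tilt 0.5° in the top view. The brush stands bristles-up in the pot at scene (170,150), and nothing else has moved.

```bash
python3 -c "
from bench import r
print(r.hand_in())"
```

```text
the job is handed in; nothing more can be done
None
```

The job is handed in: the brush stands handle-down in the pot with its bristles up, leaning on the rim, the jar's lid is shut, the pot stayed in place and nothing else on the bench looked moved in the final pictures.

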